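# Swap the battery under the modules of a prop pack

## Robot

A 6-joint arm with a two-finger parallel gripper is mounted at the origin on the work surface. World frame = base frame: x ahead of the robot, y to its left, z up, the work surface at z = 0. Lengths are in mm, angles in rad, forces in N, time in s.
With the tool pointing down it reaches from about 400 to 925 mm from the base axis. Payload 12.5 kg.
Tool frame: the origin (TCP) lies midway between the tips of the shut fingers; the grasp point (between the pads) lies 19 mm behind it; z points along the fingers, y is the direction in which the jaws open and shut (so a half turn about z gives the same grasp; the last joint's range is limited). The gripper opens to 95 mm and grips with 3 to 60 N. Pads are 20 mm wide; open, the fingers measure 119 mm over their backs; the gripper's body (75 mm by 180 mm) begins 59 mm behind the grasp point.
Start: joints at [-1.257, 0.491, 1.559, -0, 1.092, -0.106], TCP at [254.76, -570.74, 214.661] pointing down, gripper open.
Joint ranges: [-3.1, 3.1], [-0.84, 2.19], [0.05, 2.79], [-1.13, 4.28], [0.06, 2.93], [-2.69, 2.69]. Speed limits (rad/s): [2.22, 2.22, 2.79, 3.14, 3.14, 3.14].

## Interface

Orientations are given as [roll, pitch, yaw] about the fixed x, y, z axes, in that order (R = Rz(yaw) Ry(pitch) Rx(roll)).
In Python, from cell import * gives the robot as it stands. The module is installed in compiled form; this text tells all that it offers.
- The arm moves only by the tool carry_out, never from a script. Its argument "moves" is a list of rows, each an object of numbers: "dx", "dy", "dz": the shift along the tool's x, y, z in m; "twist": the turn about the tool's z in degrees. A call has 1 to 5 rows; each row is the pose to reach, as a shift and turn from the pose commanded when the call began, along the tool's axes at that moment; what a row does not reach only later rows make up. A row lasts 1/10 s, in which the tool goes at most 50 mm and 8.59 degrees, less where a joint would pass 70% of its speed; a pose out of reach is approached as far as the arm can. A call with a gripper value outside its range is refused whole. "grip" is the finger opening in m, from 0 to 0.0951, set as the call begins (left out, the last holds). The fingers move at their own pace and stop on an object; the grip force is fixed at half the most. Time passes only in rows, so rows that repeat a pose let the fingers close. It gives the time, the measured TCP pose, the force and the opening at its end, in the units of the state.
- state(): the state, without advancing time (a new reading comes with each control period).
- read_camera(name): name is "side" or "top"; returns (picture, depth): 384x512x3 uint8, red, green, blue; 384x512 float32, mm along the optical axis (not along the pixel's ray), 0 where there is no reading.
- camera_info(name): a dict with "mtx" (3x3 intrinsics, pixels), "R" (3x3) and "t" (3): a world point X has camera coordinates R X + t. Camera axes: x right, y down, z forward; pixel columns grow to the right and rows downward; lengths in mm; the calibration is good to about 2 mm. A picture is of the moment at which its call begins. camera_info takes no time and is no camera call.
- job_done(): hands the job in, once; it reports no verdict.
The state is a dict: "t": time; "joints": joint angles; "qvel": joint speeds; "tau": joint torques, N m; "eef_pos": TCP position; "tcp_rot": TCP orientation; "ft_force": force on the tool from outside, world axes, zero at the start; "moment": the same for the moment, N m; "opening": opening from 0.0 (shut) to 1.0 (fully open).
Only numpy, scipy, OpenCV 4.12 (cv2) and the standard library are available. Lean on these libraries where they do the work, as an engineer would, in place of code of your own. Each camera call takes 0.05 s, during which the arm holds its last target. There are 200 camera calls.

## Task

The prop pack's battery is flat: first lay its two circuit modules flat, side by side, on the blue bench mat, then lift the flat battery out from where they were and seat it in the empty charger, and then move the charged battery from the other charger into the pack's battery bay, centred on the pad. Finally set each module back across the rails just where it came from. Set everything down rather than dropping it, and do not move the other things on the bench.

Things in the scene. Friction and masses are not known exactly. Their poses are not given: they have to be found in the camera images.
- driver: LED driver module: green board 48 (x) x 144 (y) x 4 mm, in its middle a finned aluminium heat sink 36 (x) x 40 (y) mm, top 38 mm above the board's underside; small parts beside it (6 mm above the underside, 20 mm at the ends). 0.1-0.25 kg. Origin: centre of the underside, z up. Starts across the pack's rails over the battery, on their near or far half (random). May go back either way round.
- sound: sound module: green board 48 (x) x 144 (y) x 4 mm, in its middle a round aluminium speaker can of 40 mm diameter, top 38 mm above the board's underside; small parts beside it (6 mm above the underside, 20 mm at the ends). 0.1-0.25 kg. Origin: centre of the underside, z up. Starts across the pack's rails over the battery, on their near or far half (random). May go back either way round.
- flat_battery: the flat battery: dark flat box with grey ends, 138 (x) x 40 (y) x 25 mm, 0.2-0.35 kg, good either way round. Origin: centre of its underside, z up. At the start it lies in the pack's battery bay under the two modules, its ends and a strip of its middle showing.
- fresh_battery: the charged battery: dark flat box with grey ends, 138 (x) x 40 (y) x 25 mm, 0.2-0.35 kg, good either way round. Origin: centre of its underside, z up. At the start it lies in one of the two chargers.
- case: prop pack: fixed bronze shell on its back, open on top; origin under the bay's middle at bench height. Inside x -97..177, y +-92 mm; walls 66 high, floor 8. Bay pad 154 (x) x 50, top 11 mm high, battery along x on it; end stops x +-81..85, 21 high. Rails x +-75, y +-56..84, 41 high, lips outside 47 high: modules lie across them at x = +-36, long side along y. Canister beyond x 95, below 66.
- charger_full: black fixed charger, 186 (x) x 64 (y) mm; origin under its middle at bench height. Cradle: flat pad 154 x 50 mm, 20 mm above the bench; a battery lies on it along x, centred. End stops at x = +-82 to +-88 mm, 30 mm high, leave 13 mm play each end; sides open. At the start the charged battery lies in it.
- charger_free: black fixed charger, 186 (x) x 64 (y) mm; origin under its middle at bench height. Cradle: flat pad 154 x 50 mm, 20 mm above the bench; a battery lies on it along x, centred. End stops at x = +-82 to +-88 mm, 30 mm high, leave 13 mm play each end; sides open. Empty at the start: the flat battery goes here.
- mat: a plain blue bench mat 190 (x) x 170 (y) x 3 mm, fixed. Origin: centre of its underside, at bench height. The two modules are laid here meanwhile, side by side.
Not all that is in view belongs to the job. What is shaped like the sound but pink or white is not meant.

How it is judged (in metres and radians):
On the way, in this order (a step that is already met when the one before it is completed fails the run):
1. both modules lie released, flat and at rest on the blue mat (centre of each over the mat) (x of driver in the frame of mat between -0.095 and 0.095 m and y of driver in the frame of mat between -0.085 and 0.085 m and height (world z) of each of driver, sound below 0.009 m and linear speed of each of driver, sound below 0.02 m/s and angle between each of driver, sound's own z axis and vertical below 0.08 rad and contact force between the fingers and driver below 0.1 N and x of sound in the frame of mat between -0.095 and 0.095 m and y of sound in the frame of mat between -0.085 and 0.085 m and contact force between the fingers and sound below 0.1 N), for 0.2 s.
2. the flat battery lies released in the empty charger's cradle, within 12 mm and 0.15 rad of centred (horizontal distance between flat_battery and charger_free below 0.012 m and angle between the x axis of flat_battery and the x axis of charger_free, either way round below 0.15 rad and z of flat_battery in the frame of charger_free between 0.016 and 0.025 m and linear speed of flat_battery below 0.02 m/s and angle between flat_battery's own z axis and vertical below 0.08 rad and contact force between the fingers and flat_battery below 0.1 N), for 0.2 s.
3. the charged battery lies released on the pad of the pack's battery bay, within 12 mm and 0.15 rad of centred (horizontal distance between fresh_battery and case below 0.012 m and angle between the x axis of fresh_battery and the x axis of case, either way round below 0.15 rad and z of fresh_battery in the frame of case between 0.007 and 0.016 m and linear speed of fresh_battery below 0.02 m/s and angle between fresh_battery's own z axis and vertical below 0.08 rad and contact force between the fingers and fresh_battery below 0.1 N), for 0.2 s.
At the end, for the whole second after the job is handed in: Flat battery in the once empty charger, charged battery on the bay pad, each within 12 mm and 0.15 rad of centred; each module flat across the rails within 12 mm of its starting place and 0.15 rad of square; all released and at rest (all of step 2 and all of step 3 and distance of each of driver, sound from where it was at the start of the episode below 0.012 m and angle between the y axis of each of driver, sound and the y axis of case, either way round below 0.15 rad and z of driver in the frame of case between 0.037 and 0.045 m and linear speed of each of driver, sound below 0.02 m/s and angle between each of driver, sound's own z axis and vertical below 0.08 rad and contact force between the fingers and driver below 0.1 N and z of sound in the frame of case between 0.037 and 0.045 m and contact force between the fingers and sound below 0.1 N); the robot touches nothing.
It fails at once if a module or battery is dropped (falls freely, faster than 0.7 m/s: about 25 mm) ((linear speed of driver above 0.7 m/s and contact force between the fingers and driver below 0.05 N) or (linear speed of sound above 0.7 m/s and contact force between the fingers and sound below 0.05 N) or (linear speed of flat_battery above 0.7 m/s and contact force between the fingers and flat_battery below 0.05 N) or (linear speed of fresh_battery above 0.7 m/s and contact force between the fingers and fresh_battery below 0.05 N)).
It fails at once if another thing on the bench (remote control, tape roll, screwdriver, drill) is moved by more than 20 mm (distance of any of remote, tape_roll, screwdriver, drill from where it was at the start of the episode above 0.02 m).
It also fails if it takes over 144 s, if anything falls off the work surface, if the arm or the gripper's body presses on something with over 40 N, if the wrist force passes 120 N, or if a joint passes its speed limit or range.

## Working session

There is one attempt and no reset: what is moved stays moved. The work goes in short steps, Python scripts to look and compute and a tool call to move; the robot and the scene stay as the last step left them, time stands still between calls to the robot, and variables do not carry over. Pictures are saved under pics/ and viewed, about 12 in all and at most 16, crops included, and the job is handed in when it is done.

Besides the shell and the picture viewer there is one more tool, called after ">>>" in YAML: its name, and indented under it one key for each argument. carry_out: Moves the arm, as the interface text tells. Its arguments: {"type":"object","properties":{"moves":{"type":"array","items":{"type":"object","properties":{"dx":{"type":"number"},"dy":{"type":"number"},"dz":{"type":"number"},"twist":{"type":"number"}}}},"grip":{"type":"number"}},"required":["moves"]}

```bash
mkdir -p pics
python3 - <<'E'
from cell import *
import cv2,numpy as np
print(state())
for n in("top","side"):
    p,d=read_camera(n); np.savez(f"{n}0.npz",p=p,d=d)
    cv2.imwrite(f"pics/{n}0.png",cv2.resize(p[:,:,::-1],(800,600),interpolation=cv2.INTER_CUBIC))
    print(n,camera_info(n))
E
```

```text
{'t': 0.0, 'joints': array([-1.25660986e+00,  4.91530970e-01,  1.55946431e+00,  2.40176740e-05,
        1.09170630e+00, -1.05619985e-01]), 'qvel': array([ 0.00048229,  0.00149073, -0.00072292, -0.00058327,  0.00024888,
        0.00071585]), 'tau': array([ 1.35506518e-03, -6.12646079e+01, -2.58183628e+01,  6.92707859e-02,
        4.80616477e-02, -8.45366981e-05]), 'eef_pos': array([ 254.67585689, -570.48137855,  214.07439787]), 'tcp_rot': array([-3.14049216e+00, -1.38089073e-04,  4.19795290e-01]), 'ft_force': array([ 0.3251503 , -0.41092175, -0.02114602]), 'moment': array([-0.00682723, -0.00224099, -0.044172  ]), 'opening': 0.9998482999426009}
top {'mtx': array([[456.18000434,   0.        , 262.15254539],
       [  0.        , 456.18000434, 184.15893714],
       [  0.        ,   0.        ,   1.        ]]), 'R': array([[ 0.02813934, -0.99957638,  0.00743233],
       [-0.99788384, -0.02852615, -0.05843023],
       [ 0.05861749, -0.00577242, -0.99826383]]), 't': array([  23.6886558 ,  439.42539678, 1192.32240166])}
side {'mtx': array([[356.85833035,   0.        , 252.91282354],
       [  0.        , 356.85833035, 193.53057968],
       [  0.        ,   0.        ,   1.        ]]), 'R': array([[ 0.98986206, -0.14091251,  0.01779782],
       [-0.06688177, -0.57299028, -0.8168286 ],
       [ 0.12529935,  0.8073573 , -0.57660582]]), 't': array([-456.63126368,  113.87178678,  753.49308821])}
```

View pics/top0.png

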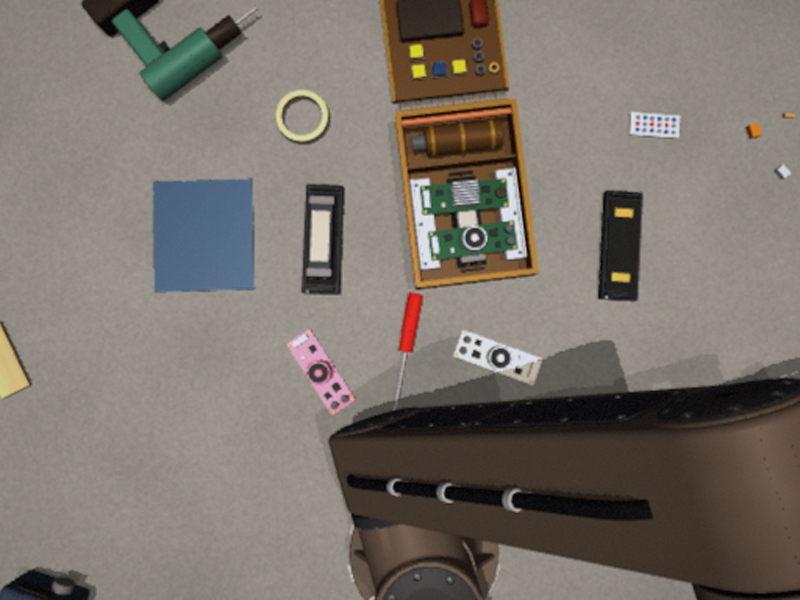

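View pics/side0.png

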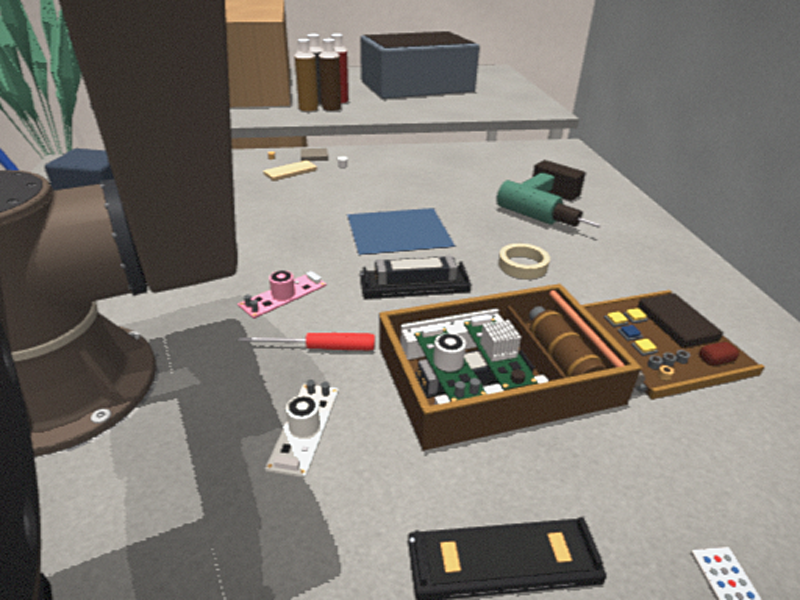

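The pack is at the middle of the top view (display ~465,195) with the heat-sink driver on the far half and the speaker on the near half. The full charger is at (322,240), the empty one at (620,245) and the mat at (203,235). The pink and white lookalikes are below.

```bash
cat > h.py <<'E'
from cell import *
import cv2,numpy as np
def ray(n,uv,z):
    c=camera_info(n);R,t,K=c["R"],c["t"],c["mtx"]
    uv=np.atleast_2d(uv).astype(float)
    d=(np.linalg.inv(K)@np.c_[uv,np.ones(len(uv))].T).T@R
    o=-R.T@t
    return o+d*((z-o[2])/d[:,2])[:,None]
def cloud(n,dep):
    c=camera_info(n);R,t,K=c["R"],c["t"],c["mtx"]
    v,u=np.mgrid[:384,:512]
    P=np.stack([(u-K[0,2])/K[0,0]*dep,(v-K[1,2])/K[1,1]*dep,dep],-1)
    return (P-t)@R
def box(mask,z,n="top",k=1,roi=None):
    """largest blobs of mask in roi(u0,v0,u1,v1, raw px): rect on plane z -> centre, size, angle of long side"""
    m=mask.astype(np.uint8)
    if roi: q=np.zeros_like(m);q[roi[1]:roi[3],roi[0]:roi[2]]=1;m=m*q
    cs=sorted(cv2.findContours(m,cv2.RETR_EXTERNAL,cv2.CHAIN_APPROX_NONE)[0],key=cv2.contourArea)[::-1][:k]
    out=[]
    for c in cs:
        w=ray(n,c[:,0],z)[:,:2].astype(np.float32)
        (x,y),(a,b),an=cv2.minAreaRect(w)
        if b>a: an+=90;a,b=b,a
        out.append((round(x,1),round(y,1),round(a,1),round(b,1),round((an+90)%180-90,1)))
    return out
E
python3 - <<'E'
from h import *
f=np.load("top0.npz");p,d=f["p"],f["d"];W=cloud("top",d);Z=W[...,2]
hsv=cv2.cvtColor(p,cv2.COLOR_RGB2HSV);H,S,V=hsv[...,0],hsv[...,1],hsv[...,2]
ok=d>0
print("bench z",np.median(Z[250:,100:180]),np.median(Z[60:100,350:390]))
print("mat",box((H>100)&(H<115)&(S>100),3,roi=(90,105,170,195)))
print("chF",box(V<75,20,roi=(185,110,228,195)))
print("chF batt z>38",box(Z>36,45,roi=(185,110,228,195)))
print("chE",box(V<75,20,roi=(375,115,418,200)))
print("chE gold",box((S>120)&(V>120),20,k=2,roi=(375,115,418,200)))
print("chE stops",box((Z>25),30,k=3,roi=(375,115,418,200)))
g=(H>50)&(H<85)&(S>80)
roi=(258,105,340,175)
print("green",box(g,45,k=4,roi=roi))
print("tops",box(Z>70,79,k=3,roi=roi))
print("case",box((Z>55),66,k=2,roi=(245,58,350,190)))
print("rails white",box((V>190)&(S<40),41,k=5,roi=roi))
print("padZ",np.median(Z[140:150,288:302]))
# zoom
cv2.imwrite("pics/c1.png",cv2.resize(p[55:195,180:425,::-1],None,fx=3.2,fy=3.2,interpolation=cv2.INTER_CUBIC))
E
```

```text
bench z -0.46467975187427 -0.5669028685571531
mat [(520.3, 400.2, 185.6, 147.1, 2.8)]
chF [(517.7, 185.3, 183.7, 63.6, -0.3)]
chF batt z>38 [(517.4, 186.4, 137.8, 41.2, -0.1)]
chE [(521.6, -316.1, 184.9, 65.9, -2.4)]
chE gold [(467.3, -317.2, 30.4, 14.2, 83.5), (577.5, -321.1, 29.3, 13.3, -88.3)]
chE stops [(605.1, -322.9, 50.3, 7.2, 86.5), (435.3, -328.7, 26.1, 5.2, -88.4), (437.2, -301.2, 18.3, 5.2, -88.4)]
green [(520.1, -68.1, 133.2, 49.6, -81.4), (592.1, -52.4, 133.4, 48.6, -83.5), (601.1, 23.2, 0.0, 0.0, 0.0), (579.0, 20.0, 2.6, 0.0, 1.6)]
tops [(590.7, -49.4, 40.6, 37.4, -82.6), (518.4, -64.9, 37.5, 37.3, -43.4), (637.0, -38.2, 0.0, 0.0, 0.0)]
case [(594.8, -51.0, 294.7, 201.1, 8.4), (754.6, 40.7, 0.0, 0.0, 0.0)]
rails white [(545.5, 14.7, 149.2, 30.6, 8.6), (566.0, -128.7, 148.2, 31.6, 8.3), (554.5, -56.1, 26.2, 26.0, 1.4), (586.5, 13.6, 26.2, 7.8, 1.5), (509.9, -4.0, 23.4, 7.8, 1.5)]
padZ 37.138375420875875
```

View pics/c1.png

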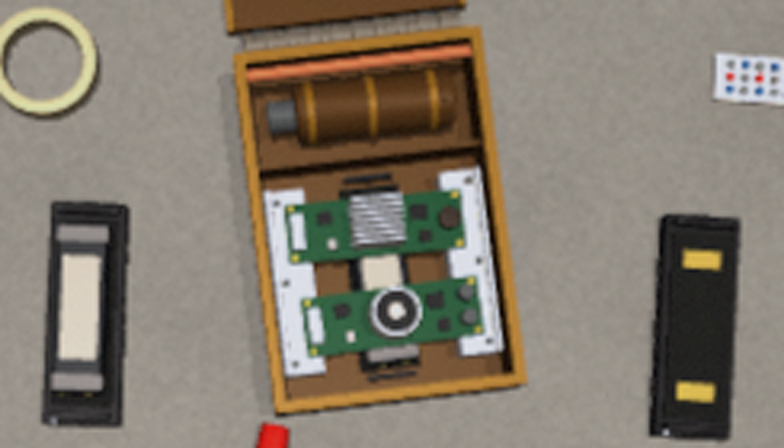

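>>> carry_out:
  moves:
    - {"dx":0.173,"dy":-0.1126}
    - {"dx":0.173,"dy":-0.1126}
    - {"dx":0.173,"dy":-0.1126}
    - {"dx":0.173,"dy":-0.1126}
    - {"dx":0.173,"dy":-0.1126}
  grip: 0.064

```text
schema error: expected keys dx, dy, dz, twist
```

>>> carry_out:
  moves:
    - {"dx":0.173,"dy":-0.1126}
    - {"dx":0.173,"dy":-0.1126}
    - {"dx":0.173,"dy":-0.1126}
    - {"dx":0.173,"dy":-0.1126}
    - {"dx":0.173,"dy":-0.1126}

```text
schema error: expected keys dx, dy, dz, twist
```

>>> carry_out:
  moves:
    - {"dx":0.173,"dy":-0.1126}
    - {"dx":0.173,"dy":-0.1126}
    - {"dx":0.173,"dy":-0.1126}
    - {"dx":0.173,"dy":-0.1126}
    - {"dx":0.173,"dy":-0.1126}

```text
schema error: expected keys dx, dy, dz, twist
```

>>> carry_out:
  moves:
    - {"twist":-40}
    - {"twist":-40}
    - {"twist":-40}
    - {"twist":-40}
    - {"twist":-40}

```text
schema error: expected keys dx, dy, dz, twist
```

>>> carry_out:
  moves:
    - {"twist":-34.4}
    - {"twist":-34.4}
    - {"twist":-34.4}
    - {"twist":-34.4}
    - {"twist":-34.4}

```text
schema error: expected keys dx, dy, dz, twist
```

```bash
cat >> h.py <<'E'
def go(x,y,z,yaw):
    """shift in tool axes (m) and twist (deg) from here to a tool-down pose"""
    s=state();p=s["eef_pos"];a=s["tcp_rot"][2];d=np.array([x,y,z])-p
    print("at",p.round(1),"yaw",round(np.degrees(a),2),"op",round(s["opening"]*95.1,1),"F",s["ft_force"].round(1),"t",round(s["t"],2))
    print("dx %.1f dy %.1f dz %.1f twist %.1f"%(d[0]*np.cos(a)+d[1]*np.sin(a),d[0]*np.sin(a)-d[1]*np.cos(a),-d[2],-(yaw-np.degrees(a))))
E
python3 - <<'E'
from h import *
go(590.7,-50,52,98.4)
print(state()["tcp_rot"],state()["joints"])
f=np.load("top0.npz");p=f["p"];hsv=cv2.cvtColor(p,cv2.COLOR_RGB2HSV)
q=np.array([(154,181),(252,179),(254,291),(154,292)])/1.5625
w=ray("top",q,3);print(w.round(1),w.mean(0))
p,d=read_camera("side");cv2.imwrite("pics/s1.png",cv2.resize(p[150:300,200:440,::-1],None,fx=3,fy=3))
E
```

```text
at [ 254.7 -570.5  214.1] yaw 24.05 op 95.2 F [-0.2  0.5  0.2] t 0.1
dx 519.0 dy -338.4 dz 162.1 twist -74.3
[-3.14059174e+00 -8.40820169e-05  4.19814286e-01] [-1.25658368e+00  4.91505653e-01  1.55939970e+00 -2.46657649e-05
  1.09169151e+00 -1.05590302e-01]
[[609.9 479.4   3. ]
 [618.4 311.9   3. ]
 [426.  300.6   3. ]
 [419.5 470.1   3. ]] [518.46136706 390.47189868   3.        ]
```

View pics/s1.png

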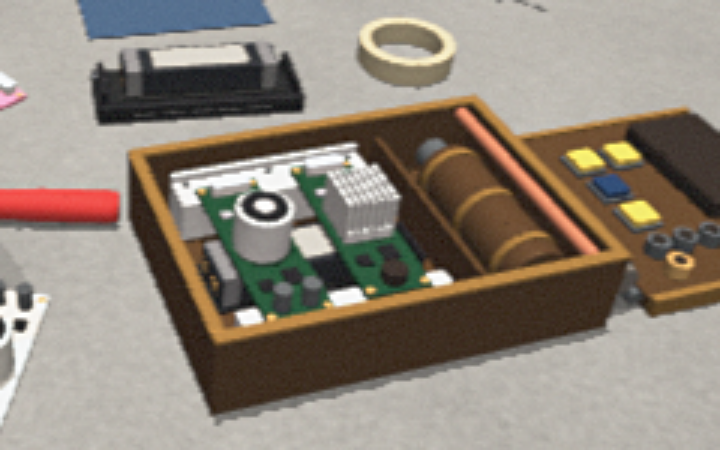

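The calls need all four keys, so nothing moved. The side view shows the driver's finned sink at (362,200) and the sound can at (263,230), as expected.

>>> carry_out:
  moves:
    - {"dx":0.173,"dy":-0.1126,"dz":0,"twist":0}
    - {"dx":0.173,"dy":-0.1126,"dz":0,"twist":0}
    - {"dx":0.173,"dy":-0.1126,"dz":0,"twist":0}
    - {"dx":0.173,"dy":-0.1126,"dz":0,"twist":0}
    - {"dx":0.173,"dy":-0.1126,"dz":0,"twist":0}
  grip: 0.064

```text
t: 0.65
eef_pos: [368.7, -393.5, 214.8]
tcp_rot: [-3.141, -0.0, 0.423]
ft_force: [0.9, -0.3, 0.6]
opening: 0.687
```

>>> carry_out:
  moves:
    - {"dx":0.173,"dy":-0.1126,"dz":0,"twist":0}
    - {"dx":0.173,"dy":-0.1126,"dz":0,"twist":0}
    - {"dx":0.173,"dy":-0.1126,"dz":0,"twist":0}
    - {"dx":0.173,"dy":-0.1126,"dz":0,"twist":0}
    - {"dx":0.173,"dy":-0.1126,"dz":0,"twist":0}

```text
t: 1.15
eef_pos: [480.7, -220.7, 214.6]
tcp_rot: [-3.141, -0.0, 0.424]
ft_force: [-0.8, -0.1, -0.8]
opening: 0.67
```

>>> carry_out:
  moves:
    - {"dx":0.173,"dy":-0.1126,"dz":0,"twist":0}
    - {"dx":0.173,"dy":-0.1126,"dz":0,"twist":0}
    - {"dx":0.173,"dy":-0.1126,"dz":0,"twist":0}
    - {"dx":0.173,"dy":-0.1126,"dz":0,"twist":0}
    - {"dx":0.173,"dy":-0.1126,"dz":0,"twist":0}

```text
t: 1.65
eef_pos: [592.9, -47.8, 214.2]
tcp_rot: [-3.141, -0.001, 0.423]
ft_force: [-0.7, -0.4, -0.8]
opening: 0.672
```

>>> carry_out:
  moves:
    - {"dx":0,"dy":0,"dz":0,"twist":-40}
    - {"dx":0,"dy":0,"dz":0,"twist":-40}
    - {"dx":0,"dy":0,"dz":0,"twist":-40}
    - {"dx":0,"dy":0,"dz":0,"twist":-40}
    - {"dx":0,"dy":0,"dz":0,"twist":-40}

```text
t: 2.15
eef_pos: [590.7, -52.2, 214.4]
tcp_rot: [-3.141, 0.0, 1.123]
ft_force: [-0.2, 0.2, 0.5]
opening: 0.669
```

>>> carry_out:
  moves:
    - {"dx":0,"dy":0,"dz":0,"twist":-34.4}
    - {"dx":0,"dy":0,"dz":0,"twist":-34.4}
    - {"dx":0,"dy":0,"dz":0,"twist":-34.4}
    - {"dx":0,"dy":0,"dz":0,"twist":-34.4}
    - {"dx":0,"dy":0,"dz":0,"twist":-34.4}

```text
t: 2.65
eef_pos: [590.8, -52.0, 214.4]
tcp_rot: [-3.141, 0.0, 1.72]
ft_force: [-0.0, 0.9, 0.5]
opening: 0.673
```

Run:
```python
from h import *
go(590.7,-50,53,98.4)
print(state()["tcp_rot"])
```

```text
at [590.8 -52.  214.4] yaw 98.53 op 64.0 F [-0.   0.9  0.5] t 2.65
dx 2.0 dy 0.2 dz 161.4 twist 0.1
[-3.14112361e+00  2.16086858e-04  1.71968822e+00]
```

>>> carry_out:
  moves:
    - {"dx":0.002,"dy":0,"dz":0.04,"twist":0}
    - {"dx":0.002,"dy":0,"dz":0.08,"twist":0}
    - {"dx":0.002,"dy":0,"dz":0.115,"twist":0}
    - {"dx":0.002,"dy":0,"dz":0.14,"twist":0}
    - {"dx":0.002,"dy":0,"dz":0.161,"twist":0}

```text
t: 3.15
eef_pos: [590.2, -49.6, 51.9]
tcp_rot: [-3.14, -0.0, 1.713]
ft_force: [0.6, 0.1, 1.0]
opening: 0.674
```

>>> carry_out:
  moves:
    - {"dx":0,"dy":0,"dz":0,"twist":0}
    - {"dx":0,"dy":0,"dz":0,"twist":0}
    - {"dx":0,"dy":0,"dz":0,"twist":0}
    - {"dx":0,"dy":0,"dz":0,"twist":0}
    - {"dx":0,"dy":0,"dz":0,"twist":0}
  grip: 0.0

```text
t: 3.65
eef_pos: [591.4, -49.0, 54.9]
tcp_rot: [3.139, 0.001, 1.718]
ft_force: [0.2, -0.8, 6.6]
opening: 0.379
```

>>> carry_out:
  moves:
    - {"dx":0,"dy":0,"dz":0,"twist":0}
    - {"dx":0,"dy":0,"dz":0,"twist":0}
    - {"dx":0,"dy":0,"dz":0,"twist":0}
    - {"dx":0,"dy":0,"dz":0,"twist":0}
    - {"dx":0,"dy":0,"dz":0,"twist":0}

```text
t: 4.15
eef_pos: [591.4, -49.0, 54.9]
tcp_rot: [3.139, 0.001, 1.718]
ft_force: [-1.0, -0.8, 6.0]
opening: 0.376
```

>>> carry_out:
  moves:
    - {"dx":0,"dy":0,"dz":-0.01,"twist":0}
    - {"dx":0,"dy":0,"dz":-0.03,"twist":0}
    - {"dx":0,"dy":0,"dz":-0.05,"twist":0}
    - {"dx":0,"dy":0,"dz":-0.075,"twist":0}
    - {"dx":0,"dy":0,"dz":-0.1,"twist":0}

```text
t: 4.65
eef_pos: [590.4, -48.6, 155.2]
tcp_rot: [-3.141, -0.0, 1.718]
ft_force: [0.0, -0.0, -2.1]
opening: 0.377
```

Run:
```python
from h import *
go(518+42,390,154,93)
p,d=read_camera("side");cv2.imwrite("pics/s2.png",cv2.resize(p[100:300,200:440,::-1],None,fx=2.5,fy=2.5))
```

```text
at [590.4 -48.6 155.2] yaw 98.45 op 35.8 F [ 0.  -0.  -2.1] t 4.65
dx 438.3 dy 34.4 dz 1.2 twist 5.4
```

View pics/s2.png

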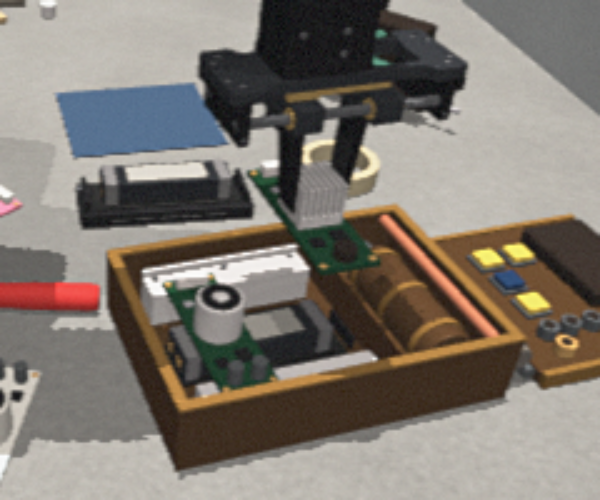

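>>> carry_out:
  moves:
    - {"dx":0.02,"dy":0.002,"dz":0,"twist":0}
    - {"dx":0.05,"dy":0.004,"dz":0,"twist":0}
    - {"dx":0.085,"dy":0.007,"dz":0,"twist":0}
    - {"dx":0.12,"dy":0.009,"dz":0,"twist":0}
    - {"dx":0.155,"dy":0.012,"dz":0,"twist":0}

```text
t: 5.2
eef_pos: [579.3, 107.6, 154.0]
tcp_rot: [-3.142, 0.0, 1.718]
ft_force: [0.1, -0.5, -1.3]
opening: 0.38
```

>>> carry_out:
  moves:
    - {"dx":0.035,"dy":0.003,"dz":0,"twist":0}
    - {"dx":0.07,"dy":0.006,"dz":0,"twist":0}
    - {"dx":0.105,"dy":0.008,"dz":0,"twist":0}
    - {"dx":0.14,"dy":0.011,"dz":0,"twist":0}
    - {"dx":0.17,"dy":0.013,"dz":0,"twist":0}

```text
t: 5.7
eef_pos: [567.1, 278.1, 153.9]
tcp_rot: [-3.142, 0.0, 1.719]
ft_force: [0.2, -0.4, -1.0]
opening: 0.38
```

>>> carry_out:
  moves:
    - {"dx":0.03,"dy":0.003,"dz":0,"twist":1}
    - {"dx":0.06,"dy":0.005,"dz":0,"twist":2}
    - {"dx":0.085,"dy":0.007,"dz":0,"twist":3}
    - {"dx":0.105,"dy":0.009,"dz":0,"twist":4.4}
    - {"dx":0.113,"dy":0.009,"dz":0,"twist":5.4}

```text
t: 6.2
eef_pos: [559.3, 391.1, 153.7]
tcp_rot: [-3.142, -0.0, 1.625]
ft_force: [0.5, -0.2, -1.0]
opening: 0.373
```

>>> carry_out:
  moves:
    - {"dx":0,"dy":0,"dz":0.025,"twist":0}
    - {"dx":0,"dy":0,"dz":0.055,"twist":0}
    - {"dx":0,"dy":0,"dz":0.08,"twist":0}
    - {"dx":0,"dy":0,"dz":0.1,"twist":0}
    - {"dx":0,"dy":0,"dz":0.115,"twist":0}

```text
t: 6.7
eef_pos: [559.6, 388.6, 37.4]
tcp_rot: [-3.14, 0.001, 1.624]
ft_force: [0.5, -0.8, -1.9]
opening: 0.376
```

>>> carry_out:
  moves:
    - {"dx":0,"dy":0,"dz":0.006,"twist":0}
    - {"dx":0,"dy":0,"dz":0.012,"twist":0}
    - {"dx":0,"dy":0,"dz":0.015,"twist":0}
    - {"dx":0,"dy":0,"dz":0.018,"twist":0}
    - {"dx":0,"dy":0,"dz":0.02,"twist":0}

```text
t: 7.2
eef_pos: [560.2, 389.6, 18.9]
tcp_rot: [3.141, -0.0, 1.624]
ft_force: [0.6, -0.2, -0.4]
opening: 0.377
```

Run:
```python
from h import *
go(518+42,390,17,93)
p,d=read_camera("side");cv2.imwrite("pics/s3.png",cv2.resize(p[100:200,190:350,::-1],None,fx=4,fy=4))
```

```text
at [560.2 389.6  18.9] yaw 93.06 op 35.9 F [ 0.6 -0.2 -0.4] t 7.2
dx 0.4 dy -0.1 dz 1.9 twist 0.1
```

View pics/s3.png

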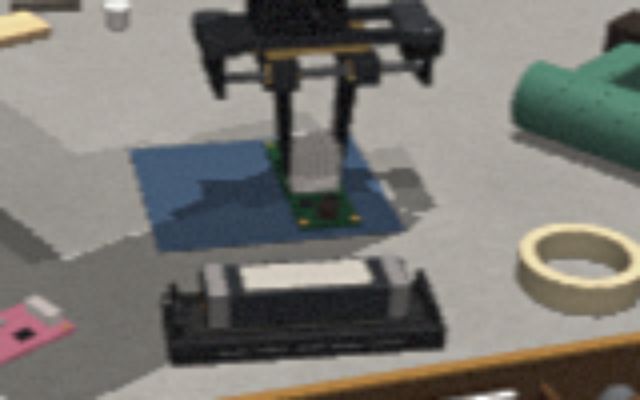

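Driver is over the mat's far half and nearly touching. Next: lower, release, then go over the sound module.

>>> carry_out:
  moves:
    - {"dx":0,"dy":0,"dz":0.0005,"twist":0}
    - {"dx":0,"dy":0,"dz":0.001,"twist":0}
    - {"dx":0,"dy":0,"dz":0.0015,"twist":0}
    - {"dx":0,"dy":0,"dz":0.0015,"twist":0}

```text
t: 7.65
eef_pos: [560.0, 389.5, 17.1]
tcp_rot: [3.142, 0.0, 1.624]
ft_force: [-0.5, -0.2, -2.1]
opening: 0.378
```

>>> carry_out:
  moves:
    - {"dx":0,"dy":0,"dz":0,"twist":0}
    - {"dx":0,"dy":0,"dz":0,"twist":0}
    - {"dx":0,"dy":0,"dz":0,"twist":0}
    - {"dx":0,"dy":0,"dz":0,"twist":0}
    - {"dx":0,"dy":0,"dz":0,"twist":0}
  grip: 0.062

```text
t: 8.15
eef_pos: [560.0, 389.5, 17.2]
tcp_rot: [3.141, 0.0, 1.624]
ft_force: [-0.6, 0.2, -0.1]
opening: 0.653
```

>>> carry_out:
  moves:
    - {"dx":0,"dy":0,"dz":-0.01,"twist":0}
    - {"dx":0,"dy":0,"dz":-0.04,"twist":0}
    - {"dx":0,"dy":0,"dz":-0.08,"twist":0}
    - {"dx":0,"dy":0,"dz":-0.12,"twist":0}
    - {"dx":0,"dy":0,"dz":-0.14,"twist":0}

```text
t: 8.65
eef_pos: [560.8, 390.0, 161.7]
tcp_rot: [3.137, -0.002, 1.624]
ft_force: [-0.6, 0.5, 0.5]
opening: 0.65
```

Run:
```python
from h import *
go(518.4,-64.5,157,98.4)
```

```text
at [560.8 390.  161.7] yaw 93.05 op 61.8 F [-0.6  0.5  0.5] t 8.65
dx -451.6 dy -66.5 dz 4.7 twist -5.3
```

>>> carry_out:
  moves:
    - {"dx":-0.04,"dy":-0.006,"dz":0,"twist":0}
    - {"dx":-0.08,"dy":-0.012,"dz":0,"twist":0}
    - {"dx":-0.12,"dy":-0.018,"dz":0,"twist":0}
    - {"dx":-0.16,"dy":-0.024,"dz":0,"twist":0}
    - {"dx":-0.2,"dy":-0.0295,"dz":0,"twist":0}

```text
t: 9.15
eef_pos: [540.8, 186.8, 158.0]
tcp_rot: [3.141, -0.0, 1.624]
ft_force: [0.8, -0.6, -0.0]
opening: 0.647
```

>>> carry_out:
  moves:
    - {"dx":-0.04,"dy":-0.006,"dz":0,"twist":0}
    - {"dx":-0.08,"dy":-0.012,"dz":0,"twist":0}
    - {"dx":-0.12,"dy":-0.018,"dz":0,"twist":0}
    - {"dx":-0.16,"dy":-0.024,"dz":0,"twist":0}
    - {"dx":-0.2,"dy":-0.0295,"dz":0,"twist":0}

```text
t: 9.65
eef_pos: [522.1, -14.7, 158.0]
tcp_rot: [3.14, 0.0, 1.624]
ft_force: [-0.2, -0.4, -0.8]
opening: 0.654
```

>>> carry_out:
  moves:
    - {"dx":-0.03,"dy":-0.004,"dz":0,"twist":-2}
    - {"dx":-0.0516,"dy":-0.0075,"dz":0,"twist":-5.3}
    - {"dx":-0.0516,"dy":-0.0075,"dz":0,"twist":-5.3}
    - {"dx":-0.0516,"dy":-0.0075,"dz":0,"twist":-5.3}

```text
t: 10.05
eef_pos: [517.6, -65.1, 157.6]
tcp_rot: [3.141, 0.0, 1.714]
ft_force: [0.4, -0.3, 0.4]
opening: 0.653
```

Run:
```python
from h import *
go(518.4,-64.5,56,98.4)
```

```text
at [517.6 -65.1 157.6] yaw 98.23 op 62.1 F [ 0.4 -0.3  0.4] t 10.05
dx 0.5 dy 0.8 dz 101.6 twist -0.2
```

>>> carry_out:
  moves:
    - {"dx":0.0005,"dy":0.001,"dz":0.035,"twist":0}
    - {"dx":0.0005,"dy":0.001,"dz":0.065,"twist":0}
    - {"dx":0.0005,"dy":0.001,"dz":0.09,"twist":0}
    - {"dx":0.0005,"dy":0.001,"dz":0.101,"twist":0}
    - {"dx":0.0005,"dy":0.001,"dz":0.101,"twist":0}

```text
t: 10.55
eef_pos: [518.2, -63.5, 55.3]
tcp_rot: [-3.14, -0.001, 1.717]
ft_force: [-0.4, 0.1, -0.4]
opening: 0.653
```

>>> carry_out:
  moves:
    - {"dx":0,"dy":0,"dz":0,"twist":0}
    - {"dx":0,"dy":0,"dz":0,"twist":0}
    - {"dx":0,"dy":0,"dz":0,"twist":0}
    - {"dx":0,"dy":0,"dz":0,"twist":0}
    - {"dx":0,"dy":0,"dz":0,"twist":0}
  grip: 0.0

```text
t: 11.05
eef_pos: [519.0, -64.5, 57.0]
tcp_rot: [3.14, 0.001, 1.716]
ft_force: [-0.2, 1.2, 7.7]
opening: 0.417
```

>>> carry_out:
  moves:
    - {"dx":0,"dy":0,"dz":0,"twist":0}
    - {"dx":0,"dy":0,"dz":0,"twist":0}
    - {"dx":0,"dy":0,"dz":0,"twist":0}

```text
t: 11.35
eef_pos: [519.0, -64.5, 57.0]
tcp_rot: [3.14, 0.001, 1.716]
ft_force: [-0.3, 0.9, 7.9]
opening: 0.416
```

>>> carry_out:
  moves:
    - {"dx":0,"dy":0,"dz":-0.01,"twist":0}
    - {"dx":0,"dy":0,"dz":-0.03,"twist":0}
    - {"dx":0,"dy":0,"dz":-0.05,"twist":0}
    - {"dx":0,"dy":0,"dz":-0.075,"twist":0}
    - {"dx":0,"dy":0,"dz":-0.1,"twist":0}

```text
t: 11.85
eef_pos: [518.2, -64.3, 157.6]
tcp_rot: [-3.141, -0.0, 1.716]
ft_force: [0.1, -0.2, -1.4]
opening: 0.414
```

Run:
```python
from h import *
go(475,387,157,93)
```

```text
at [518.2 -64.3 157.6] yaw 98.35 op 39.4 F [ 0.1 -0.2 -1.4] t 11.85
dx 452.8 dy 22.8 dz 0.6 twist 5.3
```

>>> carry_out:
  moves:
    - {"dx":0.02,"dy":0.001,"dz":0,"twist":0}
    - {"dx":0.05,"dy":0.0025,"dz":0,"twist":0}
    - {"dx":0.085,"dy":0.004,"dz":0,"twist":0}
    - {"dx":0.12,"dy":0.006,"dz":0,"twist":0}
    - {"dx":0.155,"dy":0.008,"dz":0,"twist":0}

```text
t: 12.35
eef_pos: [503.5, 91.3, 156.8]
tcp_rot: [3.141, 0.0, 1.716]
ft_force: [0.2, -0.9, -1.4]
opening: 0.412
```

>>> carry_out:
  moves:
    - {"dx":0.035,"dy":0.002,"dz":0,"twist":0}
    - {"dx":0.07,"dy":0.0035,"dz":0,"twist":0}
    - {"dx":0.105,"dy":0.005,"dz":0,"twist":0}
    - {"dx":0.14,"dy":0.007,"dz":0,"twist":0}
    - {"dx":0.175,"dy":0.009,"dz":0,"twist":0}

```text
t: 12.85
eef_pos: [486.9, 265.9, 156.8]
tcp_rot: [3.142, 0.0, 1.716]
ft_force: [1.1, -0.8, -0.9]
opening: 0.416
```

>>> carry_out:
  moves:
    - {"dx":0.035,"dy":0.002,"dz":0,"twist":1}
    - {"dx":0.065,"dy":0.003,"dz":0,"twist":2}
    - {"dx":0.09,"dy":0.004,"dz":0,"twist":3}
    - {"dx":0.113,"dy":0.005,"dz":0,"twist":4.4}
    - {"dx":0.123,"dy":0.006,"dz":0,"twist":5.3}

```text
t: 13.35
eef_pos: [474.8, 388.8, 156.6]
tcp_rot: [-3.142, -0.0, 1.624]
ft_force: [-0.8, -0.4, -1.5]
opening: 0.415
```

>>> carry_out:
  moves:
    - {"dx":0,"dy":0,"dz":0.025,"twist":0}
    - {"dx":0,"dy":0,"dz":0.055,"twist":0}
    - {"dx":0,"dy":0,"dz":0.08,"twist":0}
    - {"dx":0,"dy":0,"dz":0.1,"twist":0}
    - {"dx":0,"dy":0,"dz":0.12,"twist":0}

```text
t: 13.85
eef_pos: [475.4, 387.0, 35.7]
tcp_rot: [-3.141, 0.0, 1.624]
ft_force: [-0.1, 0.2, -1.8]
opening: 0.414
```

>>> carry_out:
  moves:
    - {"dx":0,"dy":0,"dz":0.006,"twist":0}
    - {"dx":0,"dy":0,"dz":0.01,"twist":0}
    - {"dx":0,"dy":0,"dz":0.013,"twist":0}
    - {"dx":0,"dy":0,"dz":0.016,"twist":0}
    - {"dx":0,"dy":0,"dz":0.018,"twist":0}

```text
t: 14.35
eef_pos: [475.7, 387.3, 18.9]
tcp_rot: [3.141, -0.0, 1.624]
ft_force: [-5.9, -3.9, 29.2]
opening: 0.418
```

Run:
```python
from h import *
go(475,387,19,93)
```

```text
at [475.7 387.3  18.9] yaw 93.05 op 39.7 F [-5.9 -3.9 29.2] t 14.35
dx -0.3 dy -0.7 dz -0.1 twist 0.1
```

>>> carry_out:
  moves:
    - {"dx":0,"dy":0,"dz":-0.001,"twist":0}
    - {"dx":0,"dy":0,"dz":-0.001,"twist":0}

```text
t: 14.55
eef_pos: [475.6, 387.2, 19.5]
tcp_rot: [3.141, -0.0, 1.624]
ft_force: [-0.4, 0.3, -1.2]
opening: 0.416
```

>>> carry_out:
  moves:
    - {"dx":0,"dy":0,"dz":0,"twist":0}
    - {"dx":0,"dy":0,"dz":0,"twist":0}
    - {"dx":0,"dy":0,"dz":0,"twist":0}
    - {"dx":0,"dy":0,"dz":0,"twist":0}
    - {"dx":0,"dy":0,"dz":0,"twist":0}
  grip: 0.062

```text
t: 15.05
eef_pos: [475.5, 387.2, 19.1]
tcp_rot: [3.142, 0.0, 1.624]
ft_force: [-0.1, -0.4, 1.0]
opening: 0.647
```

>>> carry_out:
  moves:
    - {"dx":0,"dy":0,"dz":-0.01,"twist":0}
    - {"dx":0,"dy":0,"dz":-0.04,"twist":0}
    - {"dx":0,"dy":0,"dz":-0.08,"twist":0}
    - {"dx":0,"dy":0,"dz":-0.12,"twist":0}
    - {"dx":0,"dy":0,"dz":-0.14,"twist":0}

```text
t: 15.55
eef_pos: [476.2, 387.6, 163.3]
tcp_rot: [3.138, -0.002, 1.624]
ft_force: [0.2, 0.1, 0.3]
opening: 0.65
```

>>> carry_out:
  moves:
    - {"dx":-0.04,"dy":0,"dz":0,"twist":8}
    - {"dx":-0.08,"dy":0,"dz":0,"twist":16}
    - {"dx":-0.12,"dy":0,"dz":0,"twist":24}
    - {"dx":-0.16,"dy":0,"dz":0,"twist":32}
    - {"dx":-0.2,"dy":0,"dz":0,"twist":40}

```text
t: 16.05
eef_pos: [486.0, 186.0, 160.0]
tcp_rot: [3.141, -0.001, 0.92]
ft_force: [1.2, 0.3, 0.3]
opening: 0.649
```

Run:
```python
from h import *
go(555.5,-57,157,8.4)
p,d=read_camera("top");np.savez("top1.npz",p=p,d=d)
cv2.imwrite("pics/t2.png",cv2.resize(p[50:250,80:430,::-1],None,fx=2.2,fy=2.2,interpolation=cv2.INTER_CUBIC))
W=cloud("top",d);Z=W[...,2];hsv=cv2.cvtColor(p,cv2.COLOR_RGB2HSV)
print("batt",box((Z>28)&(Z<40),36,k=3,roi=(270,108,330,178)))
```

```text
at [486. 186. 160.] yaw 52.74 op 61.7 F [1.2 0.3 0.3] t 16.05
dx -151.3 dy 202.4 dz 3.0 twist 44.3
batt [(549.7, -57.0, 137.6, 40.5, 9.9), (604.1, -121.0, 70.3, 30.5, 8.7), (508.1, 6.1, 76.7, 26.5, 7.5)]
```

View pics/t2.png

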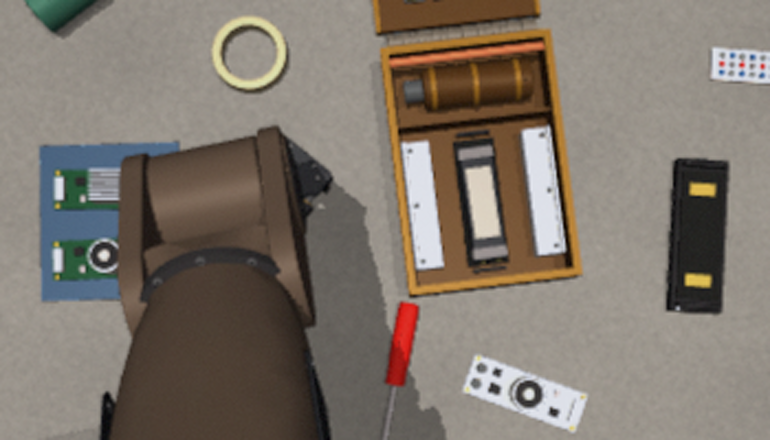

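Both modules lie on the mat and the battery shows clear in the bay at (480,203). I'll refine the case origin from the bare rails and wall, then grasp.

>>> carry_out:
  moves:
    - {"dx":-0.03,"dy":0.04,"dz":0,"twist":8}
    - {"dx":-0.06,"dy":0.08,"dz":0,"twist":16}
    - {"dx":-0.09,"dy":0.12,"dz":0,"twist":24}
    - {"dx":-0.12,"dy":0.16,"dz":0,"twist":32}
    - {"dx":-0.149,"dy":0.2,"dz":0,"twist":40}

```text
t: 16.6
eef_pos: [556.7, -53.9, 160.0]
tcp_rot: [3.141, -0.001, 0.222]
ft_force: [1.3, 0.2, -0.7]
opening: 0.653
```

Run:
```python
from h import *
f=np.load("top1.npz");p,d=f["p"],f["d"];W=cloud("top",d);Z=W[...,2]
hsv=cv2.cvtColor(p,cv2.COLOR_RGB2HSV);H,S,V=[hsv[...,i] for i in range(3)]
print("rails",box((V>170)&(S<50)&(Z>30),41,k=2,roi=(258,105,340,175)))
print("case",box(Z>58,66,k=1,roi=(245,58,350,190)))
print("chE gold",box((S>120)&(V>120),20,k=2,roi=(375,115,418,200)))
print("chE",box(Z>14,20,k=1,roi=(375,110,418,200)))
go(549.7,-57,157,8.9)
```

```text
rails [(565.9, -128.1, 148.7, 33.0, 8.3), (545.3, 14.7, 149.5, 31.6, 8.4)]
case [(594.6, -51.7, 290.9, 202.8, 8.5)]
chE gold [(467.3, -317.2, 30.4, 14.2, 83.5), (577.5, -321.1, 29.3, 13.3, -88.3)]
chE [(520.8, -319.2, 185.8, 64.3, -2.1)]
at [556.7 -53.9 160. ] yaw 12.72 op 62.1 F [ 1.3  0.2 -0.7] t 16.6
dx -7.5 dy 1.5 dz 3.0 twist 3.8
```

>>> carry_out:
  moves:
    - {"dx":-0.0075,"dy":0.0015,"dz":0,"twist":3.5}
    - {"dx":-0.0075,"dy":0.0015,"dz":0.03,"twist":3.5}
    - {"dx":-0.0075,"dy":0.0015,"dz":0.065,"twist":3.5}
    - {"dx":-0.0075,"dy":0.0015,"dz":0.095,"twist":3.5}
    - {"dx":-0.0075,"dy":0.0015,"dz":0.115,"twist":3.5}

```text
t: 17.1
eef_pos: [549.0, -55.0, 42.9]
tcp_rot: [-3.141, 0.001, 0.167]
ft_force: [0.4, 0.3, -0.8]
opening: 0.655
```

>>> carry_out:
  moves:
    - {"dx":0,"dy":0,"dz":0.01,"twist":0}
    - {"dx":0,"dy":0,"dz":0.02,"twist":0}
    - {"dx":0,"dy":0,"dz":0.026,"twist":0}
    - {"dx":0,"dy":0,"dz":0.026,"twist":0}

```text
t: 17.5
eef_pos: [549.5, -55.0, 18.1]
tcp_rot: [3.142, 0.0, 0.167]
ft_force: [0.1, 0.2, 0.6]
opening: 0.65
```

>>> carry_out:
  moves:
    - {"dx":0,"dy":0,"dz":0,"twist":0}
    - {"dx":0,"dy":0,"dz":0,"twist":0}
    - {"dx":0,"dy":0,"dz":0,"twist":0}
    - {"dx":0,"dy":0,"dz":0,"twist":0}
    - {"dx":0,"dy":0,"dz":0,"twist":0}
  grip: 0.0

```text
t: 18.0
eef_pos: [549.8, -55.2, 18.7]
tcp_rot: [3.141, -0.001, 0.167]
ft_force: [-0.1, -1.6, 7.0]
opening: 0.418
```

>>> carry_out:
  moves:
    - {"dx":0,"dy":0,"dz":0,"twist":0}
    - {"dx":0,"dy":0,"dz":0,"twist":0}
    - {"dx":0,"dy":0,"dz":0,"twist":0}

```text
t: 18.3
eef_pos: [549.8, -55.2, 18.6]
tcp_rot: [3.141, -0.001, 0.167]
ft_force: [-0.1, -0.7, 5.8]
opening: 0.421
```

>>> carry_out:
  moves:
    - {"dx":0,"dy":0,"dz":-0.01,"twist":0}
    - {"dx":0,"dy":0,"dz":-0.03,"twist":0}
    - {"dx":0,"dy":0,"dz":-0.06,"twist":0}
    - {"dx":0,"dy":0,"dz":-0.095,"twist":0}
    - {"dx":0,"dy":0,"dz":-0.125,"twist":0}

```text
t: 18.8
eef_pos: [549.1, -54.8, 145.0]
tcp_rot: [-3.141, 0.0, 0.167]
ft_force: [0.6, -0.5, -2.4]
opening: 0.419
```

Run:
```python
from h import *
go(520.8,-319.2,140,-2.1)
```

```text
at [549.1 -54.8 145. ] yaw 9.55 op 39.9 F [ 0.6 -0.5 -2.4] t 18.8
dx -71.8 dy 256.0 dz 5.0 twist 11.7
```

>>> carry_out:
  moves:
    - {"dx":-0.006,"dy":0.02,"dz":0,"twist":1}
    - {"dx":-0.014,"dy":0.05,"dz":0,"twist":3}
    - {"dx":-0.024,"dy":0.085,"dz":0,"twist":5}
    - {"dx":-0.034,"dy":0.12,"dz":0,"twist":7}
    - {"dx":-0.043,"dy":0.155,"dz":0,"twist":9}

```text
t: 19.3
eef_pos: [532.1, -216.1, 143.5]
tcp_rot: [-3.141, 0.001, 0.008]
ft_force: [0.4, 0.0, -2.9]
opening: 0.421
```

Run:
```python
from h import *
go(520.8,-319.2,145,-2.1)
```

```text
at [ 532.1 -216.1  143.5] yaw 0.48 op 40.0 F [ 0.4  0.  -2.9] t 19.3
dx -12.1 dy 103.0 dz -1.5 twist 2.6
```

>>> carry_out:
  moves:
    - {"dx":-0.004,"dy":0.03,"dz":0,"twist":1}
    - {"dx":-0.008,"dy":0.06,"dz":0,"twist":2}
    - {"dx":-0.01,"dy":0.085,"dz":0,"twist":2.6}
    - {"dx":-0.012,"dy":0.1,"dz":0,"twist":2.6}
    - {"dx":-0.012,"dy":0.103,"dz":0,"twist":2.6}

```text
t: 19.8
eef_pos: [521.3, -319.1, 143.1]
tcp_rot: [-3.141, 0.0, -0.037]
ft_force: [-0.6, -0.4, -3.1]
opening: 0.419
```

>>> carry_out:
  moves:
    - {"dx":0,"dy":0,"dz":0.02,"twist":0}
    - {"dx":0,"dy":0,"dz":0.05,"twist":0}
    - {"dx":0,"dy":0,"dz":0.075,"twist":0}
    - {"dx":0,"dy":0,"dz":0.09,"twist":0}
    - {"dx":0,"dy":0,"dz":0.1,"twist":0}

```text
t: 20.3
eef_pos: [521.8, -317.2, 42.3]
tcp_rot: [-3.141, 0.001, -0.035]
ft_force: [0.1, 0.3, -3.5]
opening: 0.42
```

Run:
```python
from h import *
go(520.8,-319.2,28.5,-2.1)
p,d=read_camera("side");cv2.imwrite("pics/s4.png",cv2.resize(p[220:384,210:420,::-1],None,fx=3,fy=3))
```

```text
at [ 521.8 -317.2   42.3] yaw -2.0 op 40.0 F [ 0.1  0.3 -3.5] t 20.3
dx -0.9 dy 2.0 dz 13.8 twist 0.1
```

View pics/s4.png

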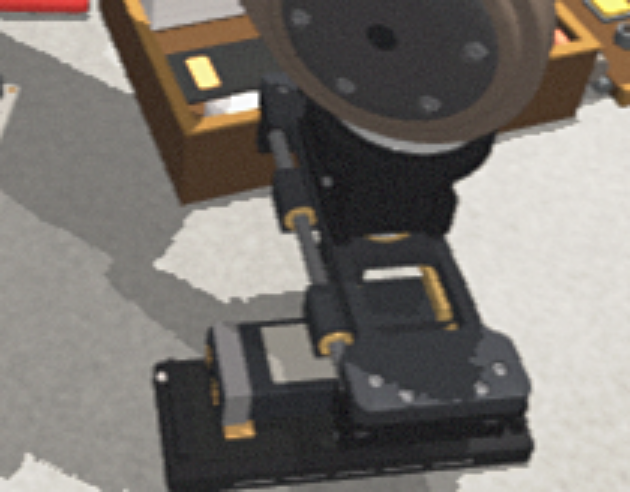

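The battery hangs centred over the free charger. I'll lower it with a force probe.

>>> carry_out:
  moves:
    - {"dx":-0.001,"dy":0.001,"dz":0.006,"twist":0}
    - {"dx":-0.001,"dy":0.0015,"dz":0.009,"twist":0}
    - {"dx":-0.001,"dy":0.0015,"dz":0.011,"twist":0}
    - {"dx":-0.001,"dy":0.0015,"dz":0.0125,"twist":0}
    - {"dx":-0.001,"dy":0.0015,"dz":0.0125,"twist":0}

```text
t: 20.85
eef_pos: [520.8, -319.7, 30.8]
tcp_rot: [3.141, -0.0, -0.036]
ft_force: [-0.3, -0.0, -2.8]
opening: 0.418
```

>>> carry_out:
  moves:
    - {"dx":0,"dy":0,"dz":0.0005,"twist":0}
    - {"dx":0,"dy":0,"dz":0.0005,"twist":0}

```text
t: 21.05
eef_pos: [520.8, -319.6, 30.3]
tcp_rot: [3.141, -0.0, -0.036]
ft_force: [-0.5, -0.1, -2.3]
opening: 0.415
```

>>> carry_out:
  moves:
    - {"dx":0,"dy":0,"dz":0.0005,"twist":0}
    - {"dx":0,"dy":0,"dz":0.0005,"twist":0}

```text
t: 21.25
eef_pos: [520.7, -319.6, 29.7]
tcp_rot: [3.141, -0.0, -0.036]
ft_force: [0.1, -0.6, -3.0]
opening: 0.413
```

>>> carry_out:
  moves:
    - {"dx":0,"dy":0,"dz":0.0007,"twist":0}
    - {"dx":0,"dy":0,"dz":0.0014,"twist":0}
    - {"dx":0,"dy":0,"dz":0.0014,"twist":0}

```text
t: 21.55
eef_pos: [520.6, -319.5, 28.1]
tcp_rot: [-3.142, 0.0, -0.036]
ft_force: [0.8, 0.7, -2.5]
opening: 0.42
```

>>> carry_out:
  moves:
    - {"dx":0,"dy":0,"dz":0.0006,"twist":0}
    - {"dx":0,"dy":0,"dz":0.0006,"twist":0}

```text
t: 21.75
eef_pos: [520.7, -319.6, 27.7]
tcp_rot: [3.141, -0.0, -0.036]
ft_force: [-0.9, 0.6, -0.9]
opening: 0.418
```

>>> carry_out:
  moves:
    - {"dx":0,"dy":0,"dz":0,"twist":0}
    - {"dx":0,"dy":0,"dz":0,"twist":0}
    - {"dx":0,"dy":0,"dz":0,"twist":0}
    - {"dx":0,"dy":0,"dz":0,"twist":0}
    - {"dx":0,"dy":0,"dz":0,"twist":0}
  grip: 0.062

```text
t: 22.25
eef_pos: [520.7, -319.6, 27.7]
tcp_rot: [3.141, -0.0, -0.036]
ft_force: [0.4, -0.2, -0.5]
opening: 0.649
```

>>> carry_out:
  moves:
    - {"dx":0,"dy":0,"dz":-0.01,"twist":0}
    - {"dx":0,"dy":0,"dz":-0.04,"twist":0}
    - {"dx":0,"dy":0,"dz":-0.075,"twist":0}
    - {"dx":0,"dy":0,"dz":-0.11,"twist":0}
    - {"dx":0,"dy":0,"dz":-0.13,"twist":0}

```text
t: 22.75
eef_pos: [521.2, -319.9, 161.3]
tcp_rot: [3.139, -0.003, -0.036]
ft_force: [0.4, -0.3, -0.0]
opening: 0.656
```

Run:
```python
from h import *
go(517.4,186.4,157,0)
```

```text
at [ 521.2 -319.9  161.3] yaw -2.04 op 62.4 F [ 0.4 -0.3 -0. ] t 22.75
dx -21.8 dy -505.8 dz 4.3 twist -2.0
```

>>> carry_out:
  moves:
    - {"dx":-0.002,"dy":-0.04,"dz":0,"twist":0}
    - {"dx":-0.004,"dy":-0.08,"dz":0,"twist":0}
    - {"dx":-0.005,"dy":-0.12,"dz":0,"twist":0}
    - {"dx":-0.007,"dy":-0.16,"dz":0,"twist":0}
    - {"dx":-0.009,"dy":-0.2,"dz":0,"twist":0}

```text
t: 23.25
eef_pos: [518.7, -117.9, 158.5]
tcp_rot: [3.141, -0.001, -0.036]
ft_force: [0.2, -0.0, -0.6]
opening: 0.652
```

>>> carry_out:
  moves:
    - {"dx":-0.002,"dy":-0.04,"dz":0,"twist":0}
    - {"dx":-0.004,"dy":-0.08,"dz":0,"twist":0}
    - {"dx":-0.005,"dy":-0.12,"dz":0,"twist":0}
    - {"dx":-0.007,"dy":-0.16,"dz":0,"twist":0}
    - {"dx":-0.009,"dy":-0.2,"dz":0,"twist":0}

```text
t: 23.75
eef_pos: [516.8, 82.4, 158.5]
tcp_rot: [3.142, -0.001, -0.036]
ft_force: [0.6, -0.6, -0.2]
opening: 0.651
```

>>> carry_out:
  moves:
    - {"dx":-0.002,"dy":-0.04,"dz":0,"twist":0}
    - {"dx":-0.004,"dy":-0.08,"dz":0,"twist":-1}
    - {"dx":-0.004,"dy":-0.106,"dz":0,"twist":-2}
    - {"dx":-0.004,"dy":-0.106,"dz":0,"twist":-2}
    - {"dx":-0.004,"dy":-0.106,"dz":0,"twist":-2}

```text
t: 24.25
eef_pos: [516.6, 187.0, 158.0]
tcp_rot: [3.141, -0.0, 0.0]
ft_force: [-0.2, -0.2, -1.0]
opening: 0.653
```

Run:
```python
from h import *
go(517.4,186.4,27.5,0)
p,d=read_camera("top");np.savez("top2.npz",p=p,d=d);Z=cloud("top",d)[...,2]
print("flat",box(Z>36,45,k=1,roi=(375,110,418,200)))
```

```text
at [516.6 187.  158. ] yaw 0.01 op 62.1 F [-0.2 -0.2 -1. ] t 24.25
dx 0.8 dy 0.6 dz 130.5 twist 0.0
flat [(520.6, -317.2, 137.8, 43.5, -1.9)]
```

Flat battery is within about 2 mm of the charger's centre. Now grasp the charged one.

>>> carry_out:
  moves:
    - {"dx":0.001,"dy":0.0005,"dz":0.03,"twist":0}
    - {"dx":0.001,"dy":0.0005,"dz":0.065,"twist":0}
    - {"dx":0.001,"dy":0.0005,"dz":0.095,"twist":0}
    - {"dx":0.001,"dy":0.0005,"dz":0.12,"twist":0}
    - {"dx":0.001,"dy":0.0005,"dz":0.13,"twist":0}

```text
t: 24.8
eef_pos: [517.1, 184.9, 25.9]
tcp_rot: [3.141, 0.003, -0.003]
ft_force: [0.4, -0.2, 0.9]
opening: 0.649
```

>>> carry_out:
  moves:
    - {"dx":0,"dy":0,"dz":0,"twist":0}
    - {"dx":0,"dy":0,"dz":0,"twist":0}
    - {"dx":0,"dy":0,"dz":0,"twist":0}
    - {"dx":0,"dy":0,"dz":0,"twist":0}
    - {"dx":0,"dy":0,"dz":0,"twist":0}
  grip: 0.0

```text
t: 25.3
eef_pos: [518.4, 186.4, 28.9]
tcp_rot: [-3.141, -0.002, -0.001]
ft_force: [0.3, -2.3, 6.6]
opening: 0.419
```

>>> carry_out:
  moves:
    - {"dx":0,"dy":0,"dz":0,"twist":0}
    - {"dx":0,"dy":0,"dz":0,"twist":0}
    - {"dx":0,"dy":0,"dz":0,"twist":0}

```text
t: 25.6
eef_pos: [518.4, 186.4, 28.9]
tcp_rot: [-3.141, -0.002, -0.001]
ft_force: [0.3, -2.3, 7.0]
opening: 0.415
```

>>> carry_out:
  moves:
    - {"dx":0,"dy":0,"dz":-0.01,"twist":0}
    - {"dx":0,"dy":0,"dz":-0.03,"twist":0}
    - {"dx":0,"dy":0,"dz":-0.06,"twist":0}
    - {"dx":0,"dy":0,"dz":-0.09,"twist":0}
    - {"dx":0,"dy":0,"dz":-0.115,"twist":0}

```text
t: 26.1
eef_pos: [517.6, 186.5, 144.8]
tcp_rot: [-3.141, -0.001, -0.001]
ft_force: [-0.4, 0.5, -2.9]
opening: 0.417
```

Run:
```python
from h import *
go(555.3,-57,143,8.4)
```

```text
at [517.6 186.5 144.8] yaw -0.04 op 39.7 F [-0.4  0.5 -2.9] t 26.1
dx 37.8 dy 243.5 dz 1.8 twist -8.4
```

>>> carry_out:
  moves:
    - {"dx":0.003,"dy":0.02,"dz":0,"twist":0}
    - {"dx":0.008,"dy":0.05,"dz":0,"twist":0}
    - {"dx":0.013,"dy":0.085,"dz":0,"twist":0}
    - {"dx":0.018,"dy":0.12,"dz":0,"twist":0}
    - {"dx":0.023,"dy":0.15,"dz":0,"twist":0}

```text
t: 26.6
eef_pos: [540.4, 34.9, 143.4]
tcp_rot: [3.141, -0.0, -0.001]
ft_force: [0.1, 0.7, -3.2]
opening: 0.419
```

>>> carry_out:
  moves:
    - {"dx":0.005,"dy":0.03,"dz":0,"twist":-2}
    - {"dx":0.01,"dy":0.06,"dz":0,"twist":-4}
    - {"dx":0.013,"dy":0.083,"dz":0,"twist":-6}
    - {"dx":0.015,"dy":0.0935,"dz":0,"twist":-8.4}
    - {"dx":0.015,"dy":0.0935,"dz":0,"twist":-8.4}

```text
t: 27.1
eef_pos: [555.5, -58.3, 143.1]
tcp_rot: [3.141, -0.0, 0.145]
ft_force: [-0.2, 0.9, -2.7]
opening: 0.419
```

>>> carry_out:
  moves:
    - {"dx":0,"dy":0,"dz":0.02,"twist":0}
    - {"dx":0,"dy":0,"dz":0.045,"twist":0}
    - {"dx":0,"dy":0,"dz":0.065,"twist":0}
    - {"dx":0,"dy":0,"dz":0.07,"twist":0}
    - {"dx":0,"dy":0,"dz":0.07,"twist":0}

```text
t: 27.6
eef_pos: [555.3, -56.5, 72.6]
tcp_rot: [-3.141, 0.001, 0.146]
ft_force: [-0.4, 0.2, -3.3]
opening: 0.413
```

Run:
```python
from h import *
go(555.3,-57,22,8.4)
```

```text
at [555.3 -56.5  72.6] yaw 8.35 op 39.3 F [-0.4  0.2 -3.3] t 27.6
dx -0.1 dy 0.5 dz 50.6 twist -0.1
```

>>> carry_out:
  moves:
    - {"dx":0,"dy":0,"dz":0.02,"twist":0}
    - {"dx":0,"dy":0,"dz":0.036,"twist":0}
    - {"dx":0,"dy":0,"dz":0.045,"twist":0}
    - {"dx":0,"dy":0,"dz":0.05,"twist":0}
    - {"dx":0,"dy":0,"dz":0.05,"twist":0}

```text
t: 28.1
eef_pos: [555.7, -57.1, 22.8]
tcp_rot: [3.141, -0.0, 0.146]
ft_force: [-0.2, -0.5, -3.1]
opening: 0.414
```

>>> carry_out:
  moves:
    - {"dx":0,"dy":0,"dz":0.0007,"twist":0}
    - {"dx":0,"dy":0,"dz":0.0013,"twist":0}
    - {"dx":0,"dy":0,"dz":0.0013,"twist":0}

```text
t: 28.4
eef_pos: [555.8, -57.2, 21.7]
tcp_rot: [3.141, -0.001, 0.146]
ft_force: [-0.7, -0.2, -2.9]
opening: 0.42
```

>>> carry_out:
  moves:
    - {"dx":0,"dy":0,"dz":0.0006,"twist":0}
    - {"dx":0,"dy":0,"dz":0.0006,"twist":0}

```text
t: 28.6
eef_pos: [555.6, -57.2, 20.8]
tcp_rot: [3.141, -0.0, 0.146]
ft_force: [-0.3, -0.0, -2.9]
opening: 0.418
```

>>> carry_out:
  moves:
    - {"dx":0,"dy":0,"dz":0.0006,"twist":0}
    - {"dx":0,"dy":0,"dz":0.0012,"twist":0}
    - {"dx":0,"dy":0,"dz":0.0012,"twist":0}

```text
t: 28.9
eef_pos: [555.6, -57.2, 19.9]
tcp_rot: [3.141, -0.0, 0.146]
ft_force: [-1.9, 0.0, 2.8]
opening: 0.42
```

>>> carry_out:
  moves:
    - {"dx":0,"dy":0,"dz":0,"twist":0}
    - {"dx":0,"dy":0,"dz":0,"twist":0}
    - {"dx":0,"dy":0,"dz":0,"twist":0}
    - {"dx":0,"dy":0,"dz":0,"twist":0}
    - {"dx":0,"dy":0,"dz":0,"twist":0}
  grip: 0.062

```text
t: 29.4
eef_pos: [555.6, -57.2, 19.5]
tcp_rot: [3.142, 0.0, 0.146]
ft_force: [0.6, 0.7, 1.0]
opening: 0.647
```

>>> carry_out:
  moves:
    - {"dx":0,"dy":0,"dz":-0.01,"twist":0}
    - {"dx":0,"dy":0,"dz":-0.04,"twist":0}
    - {"dx":0,"dy":0,"dz":-0.08,"twist":0}
    - {"dx":0,"dy":0,"dz":-0.115,"twist":0}
    - {"dx":0,"dy":0,"dz":-0.14,"twist":0}

```text
t: 29.9
eef_pos: [555.9, -57.2, 162.7]
tcp_rot: [3.141, -0.002, 0.146]
ft_force: [0.2, -0.1, -0.3]
opening: 0.653
```

>>> carry_out:
  moves:
    - {"dx":0,"dy":-0.03,"dz":0,"twist":-8}
    - {"dx":0,"dy":-0.06,"dz":0,"twist":-16}
    - {"dx":0,"dy":-0.1,"dz":0,"twist":-24}
    - {"dx":0,"dy":-0.14,"dz":0,"twist":-32}
    - {"dx":0,"dy":-0.18,"dz":0,"twist":-40}

```text
t: 30.4
eef_pos: [529.0, 122.3, 160.4]
tcp_rot: [3.141, -0.001, 0.849]
ft_force: [1.1, -0.1, -0.7]
opening: 0.656
```

Run:
```python
from h import *
go(560,389.8,160,93)
p,d=read_camera("top");np.savez("top3.npz",p=p,d=d);Z=cloud("top",d)[...,2]
print("fresh",box((Z>28)&(Z<40),36,k=1,roi=(278,108,320,178)))
hsv=cv2.cvtColor(p,cv2.COLOR_RGB2HSV);H,S=hsv[...,0],hsv[...,1]
print("boards",box((H>50)&(H<85)&(S>80),7,k=2,roi=(90,105,175,195)))
print("tops",box((Z>30)&(Z<48),41,k=3,roi=(98,115,163,185)))
cv2.imwrite("pics/t3.png",cv2.resize(p[50:250,80:430,::-1],None,fx=2.2,fy=2.2,interpolation=cv2.INTER_CUBIC))
```

```text
at [529.  122.3 160.4] yaw 48.66 op 62.4 F [ 1.1 -0.1 -0.7] t 30.4
dx 221.3 dy -153.4 dz 0.4 twist -44.3
fresh [(554.5, -56.6, 138.2, 40.4, 8.2)]
boards [(475.0, 381.7, 135.6, 46.9, -85.9), (559.0, 383.9, 133.7, 45.7, -88.3)]
tops [(473.3, 384.2, 40.5, 38.0, 47.0), (545.4, 386.8, 41.5, 13.0, -88.3), (568.9, 386.6, 39.0, 13.1, -88.3)]
```

View pics/t3.png

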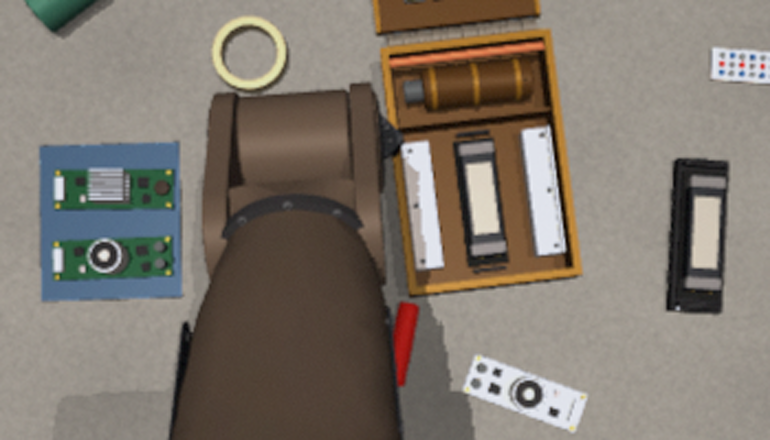

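Both batteries are seated: the charged one measured (554.5,-56.6) against a bay centre of (555.3,-57). The modules are still on the mat at (112,187) and (112,257). Now fetch the driver.

>>> carry_out:
  moves:
    - {"dx":0.033,"dy":-0.023,"dz":0,"twist":-8}
    - {"dx":0.066,"dy":-0.046,"dz":0,"twist":-16}
    - {"dx":0.099,"dy":-0.069,"dz":0,"twist":-24}
    - {"dx":0.13,"dy":-0.09,"dz":0,"twist":-32}
    - {"dx":0.16,"dy":-0.111,"dz":0,"twist":-40}

```text
t: 30.95
eef_pos: [552.7, 315.9, 160.3]
tcp_rot: [3.141, -0.0, 1.548]
ft_force: [0.3, -0.6, -0.4]
opening: 0.649
```

Run:
```python
from h import *
go(560,389.5,19,93)
```

```text
at [552.7 315.9 160.3] yaw 88.69 op 61.8 F [ 0.3 -0.6 -0.4] t 30.95
dx 73.7 dy 5.6 dz 141.3 twist -4.3
```

>>> carry_out:
  moves:
    - {"dx":0.035,"dy":0.003,"dz":0,"twist":-2}
    - {"dx":0.065,"dy":0.005,"dz":0,"twist":-4.3}
    - {"dx":0.0735,"dy":0.0055,"dz":0,"twist":-4.3}
    - {"dx":0.0735,"dy":0.0055,"dz":0,"twist":-4.3}

```text
t: 31.35
eef_pos: [560.1, 388.2, 159.6]
tcp_rot: [-3.142, 0.0, 1.618]
ft_force: [-0.2, -0.2, 0.9]
opening: 0.655
```

>>> carry_out:
  moves:
    - {"dx":0,"dy":0,"dz":0.035,"twist":0}
    - {"dx":0,"dy":0,"dz":0.075,"twist":0}
    - {"dx":0,"dy":0,"dz":0.11,"twist":0}
    - {"dx":0,"dy":0,"dz":0.13,"twist":0}
    - {"dx":0,"dy":0,"dz":0.14,"twist":0}

```text
t: 31.85
eef_pos: [560.0, 385.7, 17.9]
tcp_rot: [-3.139, 0.002, 1.615]
ft_force: [0.3, 1.1, 0.9]
opening: 0.655
```

>>> carry_out:
  moves:
    - {"dx":0,"dy":0,"dz":0,"twist":0}

```text
t: 31.95
eef_pos: [560.3, 386.3, 18.9]
tcp_rot: [-3.14, 0.001, 1.616]
ft_force: [0.5, -0.0, 0.2]
opening: 0.652
```

>>> carry_out:
  moves:
    - {"dx":0,"dy":0,"dz":0,"twist":0}
    - {"dx":0,"dy":0,"dz":0,"twist":0}
    - {"dx":0,"dy":0,"dz":0,"twist":0}
    - {"dx":0,"dy":0,"dz":0,"twist":0}
    - {"dx":0,"dy":0,"dz":0,"twist":0}
  grip: 0.0

```text
t: 32.45
eef_pos: [560.6, 387.7, 20.3]
tcp_rot: [3.141, -0.0, 1.617]
ft_force: [-2.0, -0.7, 7.3]
opening: 0.378
```

>>> carry_out:
  moves:
    - {"dx":0,"dy":0,"dz":0,"twist":0}
    - {"dx":0,"dy":0,"dz":0,"twist":0}
    - {"dx":0,"dy":0,"dz":0,"twist":0}

```text
t: 32.75
eef_pos: [560.6, 387.7, 20.3]
tcp_rot: [3.141, -0.0, 1.617]
ft_force: [-1.3, -1.4, 6.7]
opening: 0.373
```

>>> carry_out:
  moves:
    - {"dx":0,"dy":0,"dz":-0.01,"twist":0}
    - {"dx":0,"dy":0,"dz":-0.035,"twist":0}
    - {"dx":0,"dy":0,"dz":-0.07,"twist":0}
    - {"dx":0,"dy":0,"dz":-0.105,"twist":0}
    - {"dx":0,"dy":0,"dz":-0.135,"twist":0}

```text
t: 33.25
eef_pos: [560.4, 387.6, 156.8]
tcp_rot: [3.141, -0.0, 1.617]
ft_force: [-0.0, 2.0, -2.8]
opening: 0.375
```

Run:
```python
from h import *
go(590.9,-49.2,155,98.4)
```

```text
at [560.4 387.6 156.8] yaw 92.66 op 35.7 F [-0.   2.  -2.8] t 33.25
dx -437.8 dy 10.2 dz 1.8 twist -5.7
```

>>> carry_out:
  moves:
    - {"dx":-0.02,"dy":0.0005,"dz":0,"twist":0}
    - {"dx":-0.05,"dy":0.001,"dz":0,"twist":0}
    - {"dx":-0.085,"dy":0.002,"dz":0,"twist":0}
    - {"dx":-0.12,"dy":0.003,"dz":0,"twist":0}
    - {"dx":-0.155,"dy":0.0035,"dz":0,"twist":0}

```text
t: 33.75
eef_pos: [570.5, 230.8, 153.8]
tcp_rot: [-3.14, 0.001, 1.617]
ft_force: [0.6, 1.0, -1.5]
opening: 0.378
```

>>> carry_out:
  moves:
    - {"dx":-0.035,"dy":0.001,"dz":0,"twist":0}
    - {"dx":-0.07,"dy":0.0015,"dz":0,"twist":0}
    - {"dx":-0.105,"dy":0.002,"dz":0,"twist":0}
    - {"dx":-0.14,"dy":0.003,"dz":0,"twist":0}
    - {"dx":-0.17,"dy":0.0035,"dz":0,"twist":0}

```text
t: 34.25
eef_pos: [581.7, 60.9, 153.9]
tcp_rot: [-3.14, 0.0, 1.616]
ft_force: [0.0, -0.3, -1.3]
opening: 0.379
```

>>> carry_out:
  moves:
    - {"dx":-0.035,"dy":0.001,"dz":0,"twist":-1}
    - {"dx":-0.065,"dy":0.0015,"dz":0,"twist":-2}
    - {"dx":-0.09,"dy":0.002,"dz":0,"twist":-3.5}
    - {"dx":-0.107,"dy":0.003,"dz":0,"twist":-5}
    - {"dx":-0.1145,"dy":0.003,"dz":0,"twist":-5.7}

```text
t: 34.75
eef_pos: [590.1, -52.8, 153.9]
tcp_rot: [-3.14, -0.0, 1.716]
ft_force: [0.4, 0.5, -1.6]
opening: 0.382
```

Run:
```python
from h import *
go(591,-50.9,60,98.4)
```

```text
at [590.1 -52.8 153.9] yaw 98.3 op 36.3 F [ 0.4  0.5 -1.6] t 34.75
dx 1.8 dy 1.2 dz 93.9 twist -0.1
```

>>> carry_out:
  moves:
    - {"dx":0.001,"dy":0.0005,"dz":0.02,"twist":0}
    - {"dx":0.001,"dy":0.0005,"dz":0.045,"twist":0}
    - {"dx":0.001,"dy":0.0005,"dz":0.065,"twist":0}
    - {"dx":0.001,"dy":0.0005,"dz":0.08,"twist":0}
    - {"dx":0.001,"dy":0.0005,"dz":0.08,"twist":0}

```text
t: 35.25
eef_pos: [589.7, -49.4, 72.4]
tcp_rot: [-3.138, -0.001, 1.717]
ft_force: [-0.1, 0.2, -0.9]
opening: 0.377
```

Run:
```python
from h import *
go(591,-50.9,60,98.4)
p,d=read_camera("side");cv2.imwrite("pics/s5.png",cv2.resize(p[150:300,220:420,::-1],None,fx=3.5,fy=3.5))
```

```text
at [589.7 -49.4  72.4] yaw 98.36 op 35.8 F [-0.1  0.2 -0.9] t 35.25
dx -1.6 dy 1.1 dz 12.4 twist -0.0
```

View pics/s5.png

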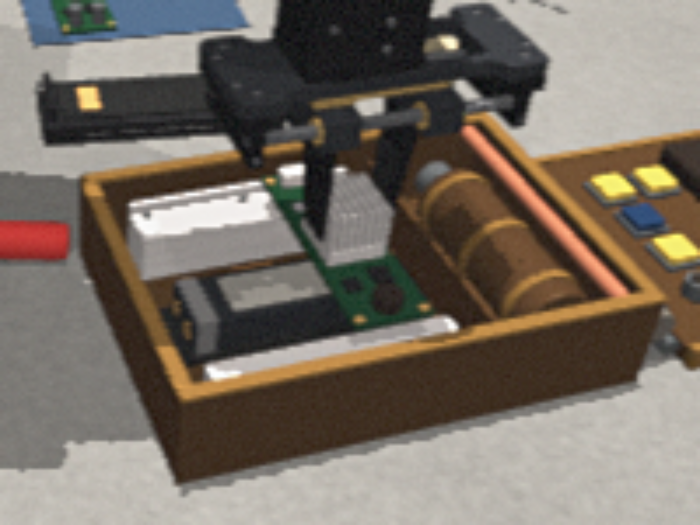

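>>> carry_out:
  moves:
    - {"dx":-0.0015,"dy":0.001,"dz":0.005,"twist":0}
    - {"dx":-0.0015,"dy":0.001,"dz":0.009,"twist":0}
    - {"dx":-0.0015,"dy":0.001,"dz":0.012,"twist":0}
    - {"dx":-0.0015,"dy":0.001,"dz":0.012,"twist":0}

```text
t: 35.7
eef_pos: [592.2, -51.2, 62.3]
tcp_rot: [-3.141, -0.0, 1.717]
ft_force: [1.3, -0.1, -1.1]
opening: 0.378
```

>>> carry_out:
  moves:
    - {"dx":0,"dy":0,"dz":0.0007,"twist":0}
    - {"dx":0,"dy":0,"dz":0.0014,"twist":0}
    - {"dx":0,"dy":0,"dz":0.0014,"twist":0}

```text
t: 36.0
eef_pos: [592.4, -51.3, 61.2]
tcp_rot: [3.141, 0.0, 1.717]
ft_force: [0.5, -0.9, -2.0]
opening: 0.374
```

>>> carry_out:
  moves:
    - {"dx":0,"dy":0,"dz":0.0006,"twist":0}
    - {"dx":0,"dy":0,"dz":0.0006,"twist":0}

```text
t: 36.2
eef_pos: [592.3, -51.3, 60.5]
tcp_rot: [-3.142, 0.0, 1.717]
ft_force: [-0.7, 0.4, -1.5]
opening: 0.375
```

>>> carry_out:
  moves:
    - {"dx":0,"dy":-0.001,"dz":0.0006,"twist":0}
    - {"dx":0,"dy":-0.001,"dz":0.0013,"twist":0}
    - {"dx":0,"dy":-0.001,"dz":0.0013,"twist":0}

```text
t: 36.5
eef_pos: [591.3, -51.4, 59.2]
tcp_rot: [-3.142, 0.0, 1.717]
ft_force: [-0.1, -0.0, -0.9]
opening: 0.374
```

>>> carry_out:
  moves:
    - {"dx":0,"dy":0,"dz":0.0006,"twist":0}
    - {"dx":0,"dy":0,"dz":0.0006,"twist":0}

```text
t: 36.7
eef_pos: [591.3, -51.4, 58.6]
tcp_rot: [-3.142, 0.0, 1.717]
ft_force: [0.2, -0.4, -2.1]
opening: 0.376
```

>>> carry_out:
  moves:
    - {"dx":0,"dy":0,"dz":0.0006,"twist":0}
    - {"dx":0,"dy":0,"dz":0.0006,"twist":0}

```text
t: 36.9
eef_pos: [591.4, -51.4, 58.3]
tcp_rot: [3.141, 0.0, 1.717]
ft_force: [-0.9, 0.1, 2.3]
opening: 0.376
```

Contact at 58.3 as predicted. Release, raise, go back for the sound module.

>>> carry_out:
  moves:
    - {"dx":0,"dy":0,"dz":0,"twist":0}
    - {"dx":0,"dy":0,"dz":0,"twist":0}
    - {"dx":0,"dy":0,"dz":0,"twist":0}
    - {"dx":0,"dy":0,"dz":0,"twist":0}
    - {"dx":0,"dy":0,"dz":0,"twist":0}
  grip: 0.062

```text
t: 37.4
eef_pos: [591.3, -51.4, 58.0]
tcp_rot: [3.142, 0.0, 1.717]
ft_force: [0.1, -0.6, -0.6]
opening: 0.647
```

>>> carry_out:
  moves:
    - {"dx":0,"dy":0,"dz":-0.01,"twist":0}
    - {"dx":0,"dy":0,"dz":-0.03,"twist":0}
    - {"dx":0,"dy":0,"dz":-0.06,"twist":0}
    - {"dx":0,"dy":0,"dz":-0.085,"twist":0}
    - {"dx":0,"dy":0,"dz":-0.1,"twist":0}

```text
t: 37.9
eef_pos: [591.8, -51.5, 160.8]
tcp_rot: [3.139, 0.001, 1.717]
ft_force: [-0.5, 0.1, -0.1]
opening: 0.653
```

Run:
```python
from h import *
go(475.5,387.2,157,93)
```

```text
at [591.8 -51.5 160.8] yaw 98.35 op 62.1 F [-0.5  0.1 -0.1] t 37.9
dx 450.9 dy -51.4 dz 3.8 twist 5.4
```

>>> carry_out:
  moves:
    - {"dx":0.04,"dy":-0.005,"dz":0,"twist":0}
    - {"dx":0.08,"dy":-0.009,"dz":0,"twist":0}
    - {"dx":0.12,"dy":-0.014,"dz":0,"twist":0}
    - {"dx":0.16,"dy":-0.018,"dz":0,"twist":0}
    - {"dx":0.2,"dy":-0.023,"dz":0,"twist":0}

```text
t: 38.4
eef_pos: [539.1, 144.6, 158.9]
tcp_rot: [3.141, 0.0, 1.716]
ft_force: [0.4, -0.2, -0.5]
opening: 0.653
```

>>> carry_out:
  moves:
    - {"dx":0.04,"dy":-0.005,"dz":0,"twist":0}
    - {"dx":0.08,"dy":-0.009,"dz":0,"twist":0}
    - {"dx":0.12,"dy":-0.014,"dz":0,"twist":0}
    - {"dx":0.16,"dy":-0.018,"dz":0,"twist":0}
    - {"dx":0.2,"dy":-0.023,"dz":0,"twist":0}

```text
t: 38.9
eef_pos: [487.2, 339.3, 158.9]
tcp_rot: [3.141, -0.0, 1.717]
ft_force: [0.0, 0.2, 0.6]
opening: 0.654
```

>>> carry_out:
  moves:
    - {"dx":0.03,"dy":-0.003,"dz":0,"twist":2}
    - {"dx":0.051,"dy":-0.0055,"dz":0,"twist":5.4}
    - {"dx":0.051,"dy":-0.0055,"dz":0,"twist":5.4}
    - {"dx":0.051,"dy":-0.0055,"dz":0,"twist":5.4}

```text
t: 39.3
eef_pos: [474.7, 387.3, 158.4]
tcp_rot: [3.141, 0.0, 1.624]
ft_force: [-0.6, -1.1, 0.8]
opening: 0.653
```

Run:
```python
from h import *
go(475.5,387.2,19.5,93)
p,d=read_camera("top");np.savez("top4.npz",p=p,d=d);Z=cloud("top",d)[...,2]
hsv=cv2.cvtColor(p,cv2.COLOR_RGB2HSV);H,S=hsv[...,0],hsv[...,1]
print("green",box((H>50)&(H<85)&(S>80),45,k=1,roi=(258,105,340,175)),"was 592.1,-52.4,133.4,48.6,-83.5")
print("top",box(Z>70,79,k=1,roi=(258,105,340,175)),"was 590.7,-49.4")
```

```text
at [474.7 387.3 158.4] yaw 93.07 op 62.1 F [-0.6 -1.1  0.8] t 39.3
dx -0.1 dy 0.8 dz 138.9 twist 0.1
green [(590.3, -53.2, 132.8, 48.2, -81.9)] was 592.1,-52.4,133.4,48.6,-83.5
top [(588.4, -50.3, 40.1, 37.2, -82.4)] was 590.7,-49.4
```

Driver is back within about 2.5 mm. Now the sound module.

>>> carry_out:
  moves:
    - {"dx":0,"dy":0.0005,"dz":0.035,"twist":0}
    - {"dx":0,"dy":0.0005,"dz":0.075,"twist":0}
    - {"dx":0,"dy":0.0005,"dz":0.11,"twist":0}
    - {"dx":0,"dy":0.0005,"dz":0.13,"twist":0}
    - {"dx":0,"dy":0.0005,"dz":0.138,"twist":0}

```text
t: 39.85
eef_pos: [475.2, 385.8, 18.2]
tcp_rot: [-3.139, 0.002, 1.622]
ft_force: [0.5, -0.2, -0.3]
opening: 0.655
```

>>> carry_out:
  moves:
    - {"dx":0,"dy":0,"dz":0,"twist":0}
    - {"dx":0,"dy":0,"dz":0,"twist":0}

```text
t: 40.05
eef_pos: [476.1, 387.2, 21.1]
tcp_rot: [3.14, -0.001, 1.622]
ft_force: [-0.5, -0.3, 0.8]
opening: 0.655
```

>>> carry_out:
  moves:
    - {"dx":0,"dy":0,"dz":0,"twist":0}
    - {"dx":0,"dy":0,"dz":0,"twist":0}
    - {"dx":0,"dy":0,"dz":0,"twist":0}
    - {"dx":0,"dy":0,"dz":0,"twist":0}
    - {"dx":0,"dy":0,"dz":0,"twist":0}
  grip: 0.0

```text
t: 40.55
eef_pos: [475.5, 387.5, 20.6]
tcp_rot: [3.141, -0.0, 1.622]
ft_force: [-0.5, -0.6, 5.5]
opening: 0.416
```

>>> carry_out:
  moves:
    - {"dx":0,"dy":0,"dz":0,"twist":0}
    - {"dx":0,"dy":0,"dz":0,"twist":0}
    - {"dx":0,"dy":0,"dz":0,"twist":0}

```text
t: 40.85
eef_pos: [475.5, 387.5, 20.5]
tcp_rot: [3.141, -0.0, 1.622]
ft_force: [-0.9, -0.9, 5.7]
opening: 0.414
```

>>> carry_out:
  moves:
    - {"dx":0,"dy":0,"dz":-0.01,"twist":0}
    - {"dx":0,"dy":0,"dz":-0.035,"twist":0}
    - {"dx":0,"dy":0,"dz":-0.07,"twist":0}
    - {"dx":0,"dy":0,"dz":-0.105,"twist":0}
    - {"dx":0,"dy":0,"dz":-0.135,"twist":0}

```text
t: 41.35
eef_pos: [475.3, 387.3, 157.2]
tcp_rot: [3.141, -0.0, 1.622]
ft_force: [0.1, 1.1, -1.4]
opening: 0.412
```

Run:
```python
from h import *
go(519,-64.5,155,98.4)
```

```text
at [475.3 387.3 157.2] yaw 92.96 op 39.2 F [ 0.1  1.1 -1.4] t 41.35
dx -453.5 dy 20.4 dz 2.2 twist -5.4
```

>>> carry_out:
  moves:
    - {"dx":-0.02,"dy":0.001,"dz":0,"twist":0}
    - {"dx":-0.05,"dy":0.002,"dz":0,"twist":0}
    - {"dx":-0.085,"dy":0.004,"dz":0,"twist":0}
    - {"dx":-0.12,"dy":0.0055,"dz":0,"twist":0}
    - {"dx":-0.155,"dy":0.007,"dz":0,"twist":0}

```text
t: 41.85
eef_pos: [489.7, 230.9, 154.4]
tcp_rot: [-3.14, 0.001, 1.622]
ft_force: [0.3, -0.2, -1.3]
opening: 0.414
```

>>> carry_out:
  moves:
    - {"dx":-0.035,"dy":0.0015,"dz":0,"twist":0}
    - {"dx":-0.07,"dy":0.003,"dz":0,"twist":0}
    - {"dx":-0.105,"dy":0.005,"dz":0,"twist":0}
    - {"dx":-0.14,"dy":0.0065,"dz":0,"twist":0}
    - {"dx":-0.175,"dy":0.008,"dz":0,"twist":0}

```text
t: 42.35
eef_pos: [506.5, 56.6, 154.5]
tcp_rot: [-3.14, 0.0, 1.622]
ft_force: [0.6, -0.7, -2.8]
opening: 0.415
```

>>> carry_out:
  moves:
    - {"dx":-0.035,"dy":0.001,"dz":0,"twist":-1}
    - {"dx":-0.065,"dy":0.002,"dz":0,"twist":-2}
    - {"dx":-0.095,"dy":0.004,"dz":0,"twist":-3.5}
    - {"dx":-0.115,"dy":0.005,"dz":0,"twist":-5}
    - {"dx":-0.123,"dy":0.0055,"dz":0,"twist":-5.4}

```text
t: 42.85
eef_pos: [518.5, -65.9, 154.4]
tcp_rot: [-3.14, -0.0, 1.715]
ft_force: [1.1, 1.0, -1.0]
opening: 0.412
```

>>> carry_out:
  moves:
    - {"dx":0,"dy":0,"dz":0.02,"twist":0}
    - {"dx":0,"dy":0,"dz":0.045,"twist":0}
    - {"dx":0,"dy":0,"dz":0.065,"twist":0}
    - {"dx":0,"dy":0,"dz":0.08,"twist":0}
    - {"dx":0,"dy":0,"dz":0.08,"twist":0}

```text
t: 43.35
eef_pos: [517.7, -63.4, 73.2]
tcp_rot: [-3.138, -0.002, 1.716]
ft_force: [-0.4, 0.1, -0.2]
opening: 0.415
```

>>> carry_out:
  moves:
    - {"dx":0,"dy":0,"dz":0,"twist":0}
    - {"dx":0,"dy":0,"dz":0,"twist":0}

```text
t: 43.55
eef_pos: [519.4, -63.9, 75.8]
tcp_rot: [3.141, 0.0, 1.717]
ft_force: [0.6, 0.5, -1.0]
opening: 0.414
```

Run:
```python
from h import *
go(518.8,-64.4,59.5,98.4)
```

```text
at [519.4 -63.9  75.8] yaw 98.36 op 39.4 F [ 0.6  0.5 -1. ] t 43.55
dx -0.4 dy -0.7 dz 16.3 twist -0.0
```

>>> carry_out:
  moves:
    - {"dx":0,"dy":-0.0005,"dz":0.006,"twist":0}
    - {"dx":0,"dy":-0.0005,"dz":0.012,"twist":0}
    - {"dx":0,"dy":-0.0005,"dz":0.0155,"twist":0}
    - {"dx":0,"dy":-0.0005,"dz":0.0155,"twist":0}
    - {"dx":0,"dy":-0.0005,"dz":0.0155,"twist":0}

```text
t: 44.05
eef_pos: [518.7, -64.1, 59.4]
tcp_rot: [-3.141, 0.0, 1.717]
ft_force: [-0.6, -0.2, -2.4]
opening: 0.412
```

>>> carry_out:
  moves:
    - {"dx":0,"dy":0,"dz":0.0007,"twist":0}
    - {"dx":0,"dy":0,"dz":0.0007,"twist":0}

```text
t: 44.25
eef_pos: [518.7, -64.1, 58.9]
tcp_rot: [3.141, 0.0, 1.717]
ft_force: [0.3, 0.1, -0.6]
opening: 0.411
```

Expected contact is at 58.5, so a last 0.5 mm, then release, raise and move clear for the check.

>>> carry_out:
  moves:
    - {"dx":0,"dy":0,"dz":0.0006,"twist":0}
    - {"dx":0,"dy":0,"dz":0.0006,"twist":0}

```text
t: 44.45
eef_pos: [518.8, -64.1, 58.5]
tcp_rot: [3.141, 0.0, 1.717]
ft_force: [-1.0, 0.1, 3.4]
opening: 0.419
```

>>> carry_out:
  moves:
    - {"dx":0,"dy":0,"dz":0,"twist":0}
    - {"dx":0,"dy":0,"dz":0,"twist":0}
    - {"dx":0,"dy":0,"dz":0,"twist":0}
    - {"dx":0,"dy":0,"dz":0,"twist":0}
    - {"dx":0,"dy":0,"dz":0,"twist":0}
  grip: 0.062

```text
t: 44.95
eef_pos: [518.7, -64.1, 58.2]
tcp_rot: [-3.142, 0.0, 1.717]
ft_force: [0.8, -0.1, 1.3]
opening: 0.65
```

>>> carry_out:
  moves:
    - {"dx":0,"dy":0,"dz":-0.01,"twist":0}
    - {"dx":0,"dy":0,"dz":-0.03,"twist":0}
    - {"dx":0,"dy":0,"dz":-0.06,"twist":0}
    - {"dx":0,"dy":0,"dz":-0.085,"twist":0}
    - {"dx":0,"dy":0,"dz":-0.11,"twist":0}

```text
t: 45.45
eef_pos: [518.6, -64.0, 170.1]
tcp_rot: [3.141, 0.0, 1.717]
ft_force: [-0.6, -0.4, -1.1]
opening: 0.657
```

>>> carry_out:
  moves:
    - {"dx":0.04,"dy":0,"dz":0,"twist":0}
    - {"dx":0.08,"dy":0,"dz":0,"twist":0}
    - {"dx":0.12,"dy":0,"dz":0,"twist":0}
    - {"dx":0.16,"dy":0,"dz":0,"twist":0}
    - {"dx":0.2,"dy":0,"dz":0,"twist":0}

```text
t: 45.95
eef_pos: [489.2, 135.3, 169.1]
tcp_rot: [3.141, 0.0, 1.716]
ft_force: [0.6, 0.3, -0.1]
opening: 0.653
```

>>> carry_out:
  moves:
    - {"dx":0.04,"dy":0,"dz":0,"twist":0}
    - {"dx":0.08,"dy":0,"dz":0,"twist":0}
    - {"dx":0.12,"dy":0,"dz":0,"twist":0}
    - {"dx":0.15,"dy":0,"dz":0,"twist":0}
    - {"dx":0.15,"dy":0,"dz":0,"twist":0}

```text
t: 46.45
eef_pos: [467.1, 285.1, 168.8]
tcp_rot: [3.141, -0.001, 1.72]
ft_force: [-0.7, 0.0, -0.1]
opening: 0.65
```

Run:
```python
from h import *
go(500,250,160,93)
p,d=read_camera("top");Z=cloud("top",d)[...,2]
hsv=cv2.cvtColor(p,cv2.COLOR_RGB2HSV);H,S=hsv[...,0],hsv[...,1];r=(258,105,340,175)
print("green",box((H>50)&(H<85)&(S>80),45,k=2,roi=r),"was 592.1,-52.4 / 520.1 -68.1")
print("top",box(Z>70,79,k=2,roi=r),"was 590.7,-49.4 / 518.4 -64.9")
print("flat",box(Z>36,45,k=1,roi=(375,110,418,200)))
cv2.imwrite("pics/t5.png",cv2.resize(p[0:250,80:430,::-1],None,fx=2.2,fy=2.2,interpolation=cv2.INTER_CUBIC))
```

```text
at [467.1 285.1 168.8] yaw 98.54 op 61.8 F [-0.7  0.  -0.1] t 46.45
dx -39.6 dy 27.3 dz 8.8 twist 5.5
green [(518.2, -68.3, 132.6, 49.2, -80.9), (589.7, -53.4, 132.6, 49.9, -81.4)] was 592.1,-52.4 / 520.1 -68.1
top [(517.2, -64.9, 37.9, 37.7, 1.4), (588.4, -50.3, 40.1, 37.1, -82.3)] was 590.7,-49.4 / 518.4 -64.9
flat [(520.4, -317.9, 138.2, 42.1, -1.9)]
```

View pics/t5.png

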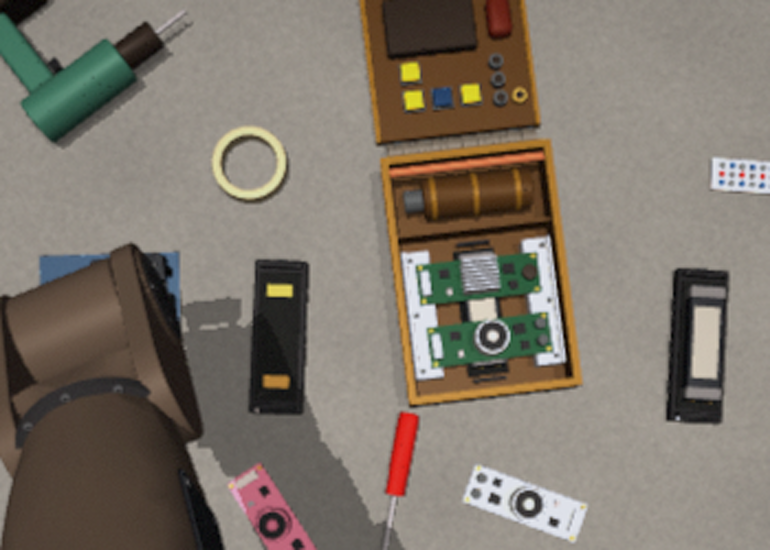

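All four parts are in place, the bystanders look undisturbed and the arm is clear. I'm handing the job in.

```bash
python3 -c "
from cell import *
print(job_done())"
```

```text
the job is handed in; nothing more can be done
None
```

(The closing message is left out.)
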